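# Load the lathe magazine and clear the sorting tray

## Task

Pick all the red-ended handle blanks out of the sorting tray and push them lengthwise, one behind the other, into the clear feed tube until none sticks out of its mouth. Then lift the tray by its red handle to slide every dark offcut into the scrap box, and lower the tray level again. Leave the other things on the bench alone.

Things in the scene. Friction and masses are not known exactly. Their poses are not given: they have to be found in the camera images.
- mouth (a point): Mouth of the lathe's feed tube: centre of the channel floor where the clear roof begins (yellow collar), 50 mm above the bench. x points into the tube (roughly world +y), y across, z up. Inside 36 mm wide, 37 mm high, 412 mm deep, the far end closed by the green headstock (170 mm wide, 200 mm high); walls 5 mm, roof 4 mm thick. Fixed.
- channel (a point): Middle of the open loading channel in front of the mouth, on its floor, 75 mm before the mouth; axes as the mouth's. The floor (50 mm wide) runs 150 mm out from the mouth, level with the tube's, between two low steel rails 9 mm high: 44 mm apart inside, closing to about 36 mm over the last 40 mm. Nothing stands above the rails.
- tray (a joint): Tilt of the sorting tray in rad: 0 level (at its stop), up to 0.95; it grows as the handle side is lifted. Tray (up to 0.7 kg) and load weigh up to 1.3 kg; wood slides on it beyond some 0.65 rad. The hinge is slightly stiff and damped, and a tray let go sinks back to 0.
- tray_hinge (a point): Middle of the tray's hinge line, 90 mm above the bench, fixed to the stand. Axes: x along the hinge (roughly world +x), y to the handle (roughly world +y), z up. The tray is an aluminium sheet 330 mm in x, its floor 2 mm above the hinge line, with walls 16 mm above the floor on three sides (inside x -165 to 165 mm, y up to 288 mm); open on the hinge side, where a 12 mm lip overhangs the scrap box.
- tray_handle (a point): Middle of the tray's red handle, a round bar 12 mm thick and 138 mm long parallel to the hinge, 339 mm from the hinge line and 3 mm above it when level, 41 mm clear of the tray's wall; its two brackets leave 120 mm of bar free between them. Moves with the tray.
- scrap_floor (a point): Centre of the floor of the plywood scrap box fixed beside the hinge, 6 mm above the bench; axes as the hinge's. Inside 344 mm (x) by 176 mm (y); wall towards the tray 78 mm high above the bench, end walls 120 mm, back wall 150 mm.
- blank1: Beech handle blank, square bar 30 x 30 x 80 mm with red waxed ends, 35 to 75 g; origin at its centre, long axis y. All alike; starts lying in the tray. Some may be absent.
- blank2: Beech handle blank, square bar 30 x 30 x 80 mm with red waxed ends, 35 to 75 g; origin at its centre, long axis y. All alike; starts lying in the tray. Some may be absent.
- blank3: Beech handle blank, square bar 30 x 30 x 80 mm with red waxed ends, 35 to 75 g; origin at its centre, long axis y. All alike; starts lying in the tray. Some may be absent.
- blank4: Beech handle blank, square bar 30 x 30 x 80 mm with red waxed ends, 35 to 75 g; origin at its centre, long axis y. All alike; starts lying in the tray. Some may be absent.
- blank5: Beech handle blank, square bar 30 x 30 x 80 mm with red waxed ends, 35 to 75 g; origin at its centre, long axis y. All alike; starts lying in the tray. Some may be absent.
- offcut1: Dark wood offcut, chunky block 46 x 50 x 36 mm (x, y, z), 60 g; origin at its centre. Starts lying in the tray among the blanks. May be absent.
- offcut2: Dark wood offcut, chunky block 40 x 62 x 30 mm (x, y, z), 60 g; origin at its centre. Starts lying in the tray among the blanks. May be absent.
- offcut3: Dark wood offcut, chunky block 52 x 44 x 32 mm (x, y, z), 60 g; origin at its centre. Starts lying in the tray among the blanks. May be absent.
- mallet: Wooden mallet lying flat: head 60 x 110 x 60 mm, handle 200 mm towards -x; origin under the head's inner face. Bystander; origin on its underside.
- glue: Yellow glue bottle, 60 mm across and 170 mm tall. Bystander; origin on its underside.
- sander: Cork sanding block 65 x 110 x 30 mm. Bystander; origin on its underside.
- tin: Steel tin, 80 mm across, 100 mm tall. Bystander; origin on its underside.
- square: Try square lying flat: dark stock 100 mm along x, blade 170 mm along +y, 22 mm high. Bystander; origin on its underside.
Mind the look-alikes: they are no part of the job. Leave any yellow look-alike of the blank2 alone.

How it is judged (in metres and radians):
On the way, in this order (a step that is already met when the one before it is completed fails the run):
1. every blank is inside the feed tube (x of each of blank1, blank2, blank3, blank4, blank5 in the frame of mouth above 0.032 m and y of blank1 in the frame of mouth between -0.01 and 0.01 m and z of blank1 in the frame of mouth between 0.005 and 0.03 m and y of blank2 in the frame of mouth between -0.01 and 0.01 m and z of blank2 in the frame of mouth between 0.005 and 0.03 m and y of blank3 in the frame of mouth between -0.01 and 0.01 m and z of blank3 in the frame of mouth between 0.005 and 0.03 m and y of blank4 in the frame of mouth between -0.01 and 0.01 m and z of blank4 in the frame of mouth between 0.005 and 0.03 m and y of blank5 in the frame of mouth between -0.01 and 0.01 m and z of blank5 in the frame of mouth between 0.005 and 0.03 m), for 0.2 s.
2. the tray is tipped up (value of joint tray above 0.5 rad), for 0.2 s.
At the end, for the whole second after the job is handed in: Every blank present lies in the feed tube along it, with at most 8 mm sticking out of the mouth; every offcut present lies in the scrap box, its centre below 85 mm over the box floor; the tray is level again (below 0.06 rad) and all is at rest (all of step 1 and x of offcut1 in the frame of scrap_floor between -0.175 and 0.175 m and y of offcut1 in the frame of scrap_floor between -0.09 and 0.09 m and z of each of offcut1, offcut2, offcut3 in the frame of scrap_floor below 0.085 m and x of offcut2 in the frame of scrap_floor between -0.175 and 0.175 m and y of offcut2 in the frame of scrap_floor between -0.09 and 0.09 m and x of offcut3 in the frame of scrap_floor between -0.175 and 0.175 m and y of offcut3 in the frame of scrap_floor between -0.09 and 0.09 m and linear speed of each of blank1, blank2, blank3, blank4, blank5, offcut1, offcut2, offcut3 below 0.02 m/s and value of joint tray below 0.06 rad); the robot touches nothing.
It fails at once if a bystander is shoved more than 5 cm or knocked over (distance of any of mallet, glue, sander, tin, square from where it was at the start of the episode above 0.05 m or angle between any of glue, tin's own z axis and vertical above 0.8 rad).
Of blank1, blank2, blank3, blank4, blank5 only 3 to 5 are there at a start; the rules pass over those that are not, and their reading is None.
Of offcut1, offcut2, offcut3 only 2 to 3 are there at a start; the rules pass over those that are not, and their reading is None.
At some moment in a run one of blank1, blank2, blank3, blank4, blank5, offcut1, offcut2, offcut3 may be knocked a few centimetres aside while the robot is not near it.
Once in a run the grip may slacken for a moment while it holds something.
It also fails if it takes over 210 s, if anything falls off the work surface, if the arm or the gripper's body presses on something with over 40 N, if the wrist force passes 120 N, or if a joint passes its speed limit or range.

## Robot

A 6-joint arm with a two-finger parallel gripper is mounted at the origin on the work surface. World frame = base frame: x ahead of the robot, y to its left, z up, the work surface at z = 0. Lengths are in m, angles in degrees, forces in N, time in s.
With the tool pointing down it reaches from about 0.35 to 0.875 m from the base axis. Payload 4.2 kg.
Tool frame: the origin (TCP) lies on the centre line of the jaws, within the pads' length; the fingertips stand tip_reach ahead of it and the grasp point (between the pads) is the TCP (tip_reach is the distance from the TCP to the fingertips, in m); z points along the fingers, y is the line along which they close (so a half turn about z gives the same grasp; the last joint's range is limited). The gripper opens to 87 mm and grips with 3 to 60 N. Pads are 19 mm wide; open, the fingers measure 117 mm over their backs; the gripper's body (75 mm by 190 mm) begins 51 mm behind the grasp point.
Start: joints at [-54.454, 22.042, 0.453, 0, -68.411, -14.817], TCP at [0.221, -0.585, 0.242] pointing down, gripper open.
Joint ranges: [-179.83, 179.83], [-69.29, 118.12], [-61.27, 80.66], [-181.25, 117.63], [-171.15, -9.14], [-177.46, 177.46]. Speed limits (degrees/s): [159.86, 159.86, 180, 180, 180, 180].

## Interface

Orientations are given as a 3x3 rotation matrix whose columns are the frame's x, y, z axes.
In Python, from station import sense, capture, finish_job, tip_reach gives the robot as it stands.
- The arm moves only by the tool arm_command, never from a script. Its argument "deltas" is a list of rows, each a list of 7 numbers: the turn, a rotation vector about the tool's x, y, z in rad, then the shift along the tool's x, y, z in cm, then the closure, from -1 (fully open) to 1 (shut), so that 0 is half open. In form: [[rx, ry, rz, dx, dy, dz, hand], ...]. A call has 1 to 8 rows; each row is the pose to reach, as a shift and turn from the pose commanded when the call began, along the tool's axes at that moment; what a row does not reach only later rows make up. A row lasts 1/12 s, in which the tool goes at most 41.7 mm and 7.16 degrees, less where a joint would pass 70% of its speed; a pose out of reach is approached as far as the arm can. A call with a gripper value outside its range is refused whole. The fingers move at their own pace and stop on an object; the grip force is fixed at half the most. Time passes only in rows, so rows that repeat a pose let the fingers close. It gives the time, the measured TCP pose, the force, the opening and the grip force at its end, in the units of the state.
- sense(): the state, without advancing time (a new reading comes with each control period).
- capture(name): name is "scene" or "side" or "wrist"; returns a dict with "pixels" (400x640x3 uint8, blue, green, red), "fovy" (degrees; the focal length in pixels is half the picture's height over the tangent of half this angle, whatever the lens; pixels are square), "cx", "cy" (the principal point, pixels), "k1" (the pictures are not rectified: a ray, as slopes to the right and down, at radius r is drawn at 1 + k1 r^2 times it, then the intrinsics apply), "rvec" (rotation vector, rad) and "tvec" (3), from world to camera coordinates, as OpenCV has them. Camera axes: x right, y down, z forward; pixel columns grow to the right and rows downward; lengths in m; the calibration is good to about 2 mm. A picture is of the moment at which its call begins. There is no depth.
- finish_job(): hands the job in; it is judged then, once.
The state is a dict: "time_s": time; "joints": joint angles; "joint_velocities": joint speeds; "effort": joint torques, N m; "tcp_pos": TCP position; "ee_rot": TCP orientation; "wrist_force": force on the tool from outside, world axes, zero at the start; "moment": the same for the moment, N m; "gripper_width": opening from 0.0 (shut) to 1.0 (fully open); "gripper_force": force on a finger pad.
Only numpy, scipy, OpenCV 4.12 (cv2) and the standard library are available. Lean on these libraries where they do the work, as an engineer would, in place of code of your own. Each camera call takes 0.05 s, during which the arm holds its last target. There are 200 camera calls.

## Working session

There is one attempt and no reset: what is moved stays moved. The work goes in short steps, Python scripts to look and compute and a tool call to move; the robot and the scene stay as the last step left them, time stands still between calls to the robot, and variables do not carry over. Pictures are saved under pics/ and viewed, at most 17 in all, crops included, and the job is handed in when it is done.

Besides the shell and the picture viewer there is one more tool, called after "Call:" by a JSON object that holds its "fn" and its "kwargs". arm_command: Moves the arm, as the interface text tells. Its arguments: {"type":"object","properties":{"deltas":{"type":"array"}},"required":["deltas"]}

```bash
ls; mkdir -p pics
cat > h.py <<'E'
import numpy as np, cv2
from station import sense, capture, finish_job, tip_reach
def K(c):
    f=200/np.tan(np.radians(c['fovy'])/2); return f,c['cx'],c['cy']
def ray(c,u,v):
    f,cx,cy=K(c); M=np.array([[f,0,cx],[0,f,cy],[0,0,1.]])
    # radial model k1 : OpenCV compatible
    p=cv2.undistortPoints(np.array([[[u,v]]],float),M,np.array([c['k1'],0,0,0.]))[0,0]
    R=cv2.Rodrigues(np.array(c['rvec'],float))[0]; t=np.array(c['tvec'],float).ravel()
    return -R.T@t, R.T@np.array([p[0],p[1],1.])
def onz(c,u,v,z):
    o,d=ray(c,u,v); return o+d*(z-o[2])/d[2]
def proj(c,P):
    f,cx,cy=K(c); M=np.array([[f,0,cx],[0,f,cy],[0,0,1.]])
    return cv2.projectPoints(np.array(P,float).reshape(-1,1,3),np.array(c['rvec'],float),np.array(c['tvec'],float),M,np.array([c['k1'],0,0,0.]))[0][:,0]
def save(c,n,box=None,s=1):
    im=c['pixels']
    if box: im=im[box[1]:box[3],box[0]:box[2]]
    cv2.imwrite('pics/'+n+'.png',cv2.resize(im,None,fx=s,fy=s,interpolation=cv2.INTER_CUBIC) if s!=1 else im)
E
python3 - <<'E'
from h import *
import pickle
s=sense(); print(s, tip_reach if not callable(tip_reach) else tip_reach())
C={n:capture(n) for n in('scene','side','wrist')}
pickle.dump(C,open('c0.pkl','wb'))
for n in C:
    c=C[n]; save(c,n+'0'); print(n,c['fovy'],c['cx'],c['cy'],c['k1'],ray(c,320,200))
E
```

```text
pics
{'time_s': 0.0, 'joints': array([-5.44544247e+01,  2.20913455e+01,  3.80740412e-01, -2.75485017e-02,
       -6.84114316e+01, -1.48167527e+01]), 'joint_velocities': array([ 0.05352158, -0.00314238, -0.00196764,  0.03573152,  0.02882879,
       -0.05853085]), 'effort': array([-4.16376224e-04, -3.90666497e+01,  1.87408555e+01,  4.21994850e+00,
        1.10186648e-02, -1.95059165e-04]), 'tcp_pos': array([ 0.22103735, -0.5840183 ,  0.2404637 ]), 'ee_rot': array([[-9.35328818e-01, -3.53778515e-01, -8.74447220e-04],
       [-3.53779577e-01,  9.35326702e-01,  1.99291174e-03],
       [ 1.12844478e-04,  2.17338935e-03, -9.99997632e-01]]), 'wrist_force': array([ 0.6202844 ,  0.74237348, -0.25580229]), 'moment': array([-0.0016001 ,  0.03022289, -0.00699966]), 'gripper_force': 0.0, 'gripper_width': 0.9979285904375997} 0.019
scene 53.18715951650548 325.80657519446993 201.83377291600084 -0.024185058113838392 (array([1.39675484, 0.08907182, 0.96703025]), array([-0.68715248, -0.14913834, -0.7112043 ]))
side 52.14549886580047 321.1737070521912 200.02257646194374 0.016045967668052413 (array([ 0.48920834, -1.06432994,  1.0180885 ]), array([ 0.02811422,  0.72101671, -0.69235305]))
wrist 59.46892398269876 323.13025366340304 197.1761199840799 -0.07718569427840782 (array([ 0.14366276, -0.6137287 ,  0.38551705]), array([ 0.29382016,  0.10190178, -0.95048972]))
```

View pics/scene0.png

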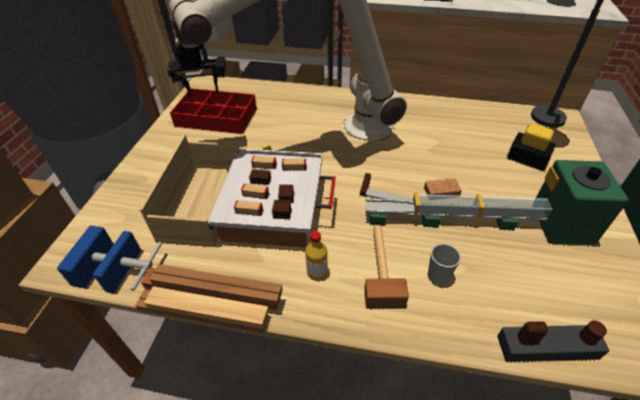

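View pics/side0.png

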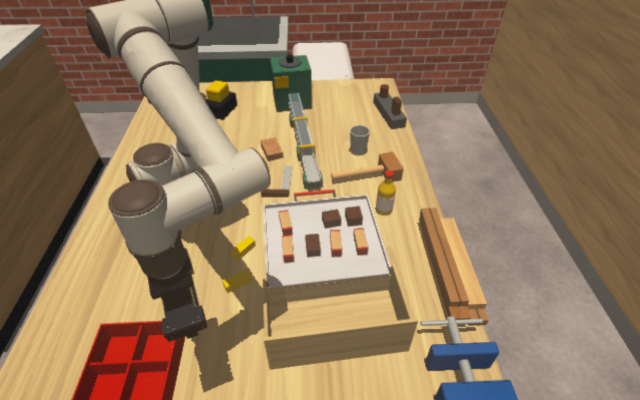

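Scene: four red-ended blanks in the tray at (264,162), (294,164), (255,191), (248,208); three dark offcuts at (260,176), (286,191), (282,208). Possible look-alikes: the yellow pieces on the bench (side 243,246 and 237,282), plus the cork sander (443,187) and planks. I'll choose only those with red ends in the tray and check this in a close crop.

Run:
```python
from h import *
import pickle
C=pickle.load(open('c0.pkl','rb'))
a=C['scene']['pixels'][140:250,205:345]; b=C['side']['pixels'][170:300,250:400]
c=C['scene']['pixels'][150:250,350:570]; d=C['side']['pixels'][80:200,255:345]
f=lambda i,w,h:cv2.resize(i,(w,h),interpolation=cv2.INTER_CUBIC)
top=np.hstack([f(a,400,300),f(b,400,300)]); bot=np.hstack([f(c,500,250),f(d,300,250)])
cv2.imwrite('pics/crop1.png',np.vstack([top,bot]))
```

```text
(no output)
```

View pics/crop1.png

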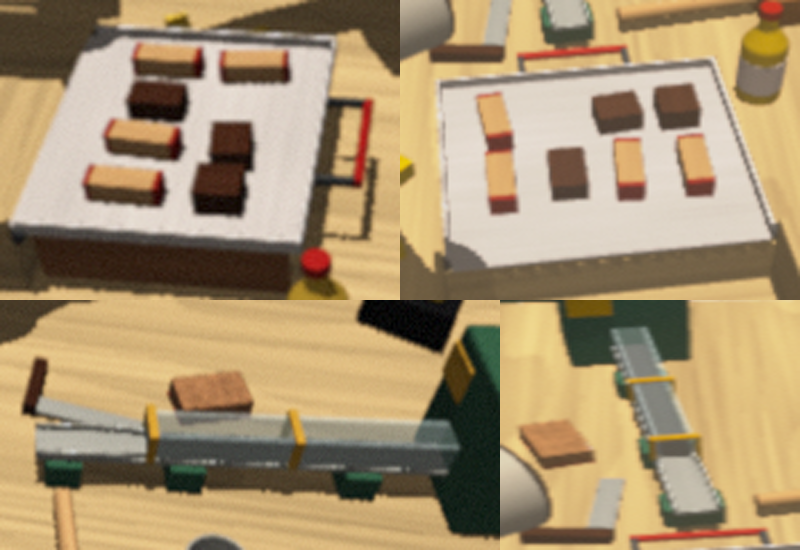

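The crop confirms four blanks with red ends and three plain dark offcuts. The yellow pieces lie outside the tray. Next I measure.

```bash
cat > meas.py <<'E'
from h import *
def poly(c,z,lo,hi): pass
def blobs(c,kind,zt,amin=25):
    hsv=cv2.cvtColor(c['pixels'],cv2.COLOR_BGR2HSV); H,S,V=[hsv[...,i].astype(int) for i in range(3)]
    if kind=='red': m=((H<6)|(H>172))&(S>150)&(V>60)
    if kind=='dark': m=(V<110)&(S>60)&((H<20)|(H>170))
    if kind=='wood': m=(S>70)&(H>5)&(H<25)&(V>130)
    n,l,st,ce=cv2.connectedComponentsWithStats(m.astype(np.uint8))
    out=[]
    for i in range(1,n):
        if st[i,4]<amin: continue
        out.append((np.round(ce[i],1),st[i,4],(l==i),onz(c,*ce[i],zt)))
    return out
E
python3 - <<'E'
from meas import *
import pickle
C=pickle.load(open('c0.pkl','rb'))
np.set_printoptions(precision=4,suppress=True)
for n in('scene','side'):
    c=C[n]
    for k,z,bx in(('red',.107,(.2,1,-.5,.2)),('wood',.115,None),('dark',.115,None)):
        for ce,a,m,P in blobs(c,k,z,6 if k=='red' else 25):
            if .2<P[0]<.9 and -.5<P[1]<.05 and a<1500: print(n,k,ce,a,P)
s=C['side']
for u,v,z in[(302.4,183.2,.059),(321.6,179.8,.059)]: print('chan end',onz(s,u,v,z))
# tray wall top corners side crop (scale 150/400, 130/300)
for u,v in[(441,83),(713,62),(446,265),(776,238)]: print('tray',onz(s,250+(u-400)*.375,170+v*130/300,.108))
c=C['scene']
for u,v in[(103,30),(337,40),(300,240),(15,225)]: print('trayS',onz(c,205+u*.35,140+v*110/300,.108))
E
```

```text
scene red [273.7 161.4] 7 [ 0.4158 -0.2795  0.107 ]
scene red [331.6 191.9] 79 [ 0.5251 -0.063   0.107 ]
scene red [265.9 190.5] 13 [ 0.5557 -0.2645  0.107 ]
scene red [260.  206.8] 12 [ 0.626  -0.2617  0.107 ]
scene red [314.8 235.6] 86 [ 0.7052 -0.0782  0.107 ]
scene wood [262.7 159. ] 136 [ 0.4195 -0.3158  0.115 ]
scene wood [293.7 161.1] 146 [ 0.4112 -0.2112  0.115 ]
scene wood [326.5 191.9] 191 [ 0.5356 -0.077   0.115 ]
scene wood [254.2 187.8] 174 [ 0.5583 -0.3005  0.115 ]
scene wood [247.6 204.7] 184 [ 0.6317 -0.2975  0.115 ]
scene dark [263.8 165. ] 135 [ 0.4483 -0.3031  0.115 ]
scene dark [294.  166.9] 119 [ 0.44   -0.2031  0.115 ]
scene dark [259.7 176.6] 259 [ 0.5056 -0.2994  0.115 ]
scene dark [365.1 184.9] 134 [0.4834 0.0354 0.115 ]
scene dark [319.9 191. ] 127 [ 0.5354 -0.0975  0.115 ]
scene dark [283.2 201.8] 508 [ 0.6008 -0.1964  0.115 ]
scene dark [255.8 194.1] 141 [ 0.5844 -0.2871  0.115 ]
scene dark [333.6 214.3] 57 [ 0.6235 -0.0393  0.115 ]
scene dark [248.9 211.1] 147 [ 0.656  -0.2851  0.115 ]
scene dark [325.4 274.2] 37 [ 0.8306 -0.0242  0.115 ]
side red [388.6 
[... 868 characters left out ...]
2213  0.115 ]
side dark [287.  231.5] 32 [ 0.4225 -0.2532  0.115 ]
side dark [313.  246.3] 180 [ 0.4975 -0.3137  0.115 ]
side dark [336.4 253.3] 34 [ 0.5622 -0.3421  0.115 ]
side dark [361.8 251.4] 36 [ 0.6341 -0.339   0.115 ]
side dark [288.4 258.9] 37 [ 0.4279 -0.3554  0.115 ]
side dark [396.6 297.4] 425 [ 0.705  -0.4924  0.115 ]
side dark [273.7 300.3] 660 [ 0.392  -0.4855  0.115 ]
chan end [0.4697 0.0235 0.059 ]
chan end [0.5385 0.0383 0.059 ]
tray [ 0.352 -0.135  0.108]
tray [ 0.6801 -0.1097  0.108 ]
tray [ 0.3724 -0.4331  0.108 ]
tray [ 0.7053 -0.4119  0.108 ]
trayS [ 0.3831 -0.4057  0.108 ]
trayS [ 0.3522 -0.1238  0.108 ]
trayS [ 0.6811 -0.097   0.108 ]
trayS [ 0.7132 -0.3837  0.108 ]
```

```bash
cat > go.py <<'E'
import sys
from h import *
from scipy.spatial.transform import Rotation as Ro
def go(P,yaw=0,tilt=0):  # tool x=-Y, y=-X, z=-Z, turned by yaw (deg) about world z
    s=sense(); R=np.array(s['ee_rot']); B=np.array([[0,-1,0],[-1,0,0],[0,0,-1.]])
    D=Ro.from_euler('z',yaw,degrees=True).as_matrix()@B
    r=Ro.from_matrix(R.T@D).as_rotvec(); d=R.T@(np.array(P)-s['tcp_pos'])*100
    print(np.round(np.r_[r,d],3),'t',round(s['time_s'],1),'tcp',np.round(s['tcp_pos'],4),'grip',round(s['gripper_width']*87,1),round(s['gripper_force'],1),'F',np.round(s['wrist_force'],1))
if __name__=='__main__': go([float(a) for a in sys.argv[1:4]],*[float(a) for a in sys.argv[4:]])
E
python3 go.py .53 -.23 .33 4
```

```text
[ 2.0000e-03  1.0000e-03 -1.2790e+00 -4.1423e+01  2.2209e+01 -8.8970e+00] t 0.1 tcp [ 0.2211 -0.5841  0.2407] grip 87.2 0.0 F [ 0.3 -0.1 -0.5]
```

Call:
{"fn": "arm_command", "kwargs": {"deltas": [[0,0,-0.1,-2,1,-3,-0.3],[0,0,-0.8,-25,13,-8.9,-0.3],[0,0,-0.8,-25,13,-8.9,-0.3],[0,0,-0.8,-25,13,-8.9,-0.3],[0,0,-0.8,-25,13,-8.9,-0.3],[0,0,-0.8,-25,13,-8.9,-0.3],[0,0,-0.8,-25,13,-8.9,-0.3],[0,0,-0.8,-25,13,-8.9,-0.3]]}}

```text
time_s: 0.82
tcp_pos: [0.4117, -0.3716, 0.3319]
ee_rot: [[-0.392, -0.92, 0.002], [-0.92, 0.392, -0.001], [-0.0, -0.003, -1.0]]
wrist_force: [-0.9, -0.2, -0.3]
gripper_width: 0.655
gripper_force: 0.0
```

```bash
python3 go.py .53 -.23 .33 4
```

```text
[-3.0000e-03 -0.0000e+00 -4.7200e-01 -1.7657e+01 -5.3380e+00  2.0800e-01] t 0.8 tcp [ 0.4117 -0.3716  0.3319] grip 57.0 0.0 F [-0.9 -0.2 -0.3]
```

Call:
{"fn": "arm_command", "kwargs": {"deltas": [[0,0,-0.47,-17.7,-5.3,0.2,-0.3],[0,0,-0.47,-17.7,-5.3,0.2,-0.3],[0,0,-0.47,-17.7,-5.3,0.2,-0.3],[0,0,-0.47,-17.7,-5.3,0.2,-0.3],[0,0,-0.47,-17.7,-5.3,0.2,-0.3],[0,0,-0.47,-17.7,-5.3,0.2,-0.3],[0,0,-0.47,-17.7,-5.3,0.2,-0.3]]}}

```text
time_s: 1.4
tcp_pos: [0.5284, -0.2322, 0.3279]
ee_rot: [[0.063, -0.998, -0.001], [-0.998, -0.063, 0.0], [-0.0, 0.001, -1.0]]
wrist_force: [-1.6, -0.1, -0.4]
gripper_width: 0.649
gripper_force: 0.0
```

Run:
```python
from h import *
import pickle
from go import go
go((.53,-.23,.33),4)
c=capture('wrist'); pickle.dump(c,open('w1.pkl','wb')); save(c,'w1')
```

```text
[ 0.001  0.    -0.007 -0.206 -0.175 -0.212] t 1.4 tcp [ 0.5284 -0.2322  0.3279] grip 56.5 0.0 F [-1.6 -0.1 -0.4]
```

View pics/w1.png

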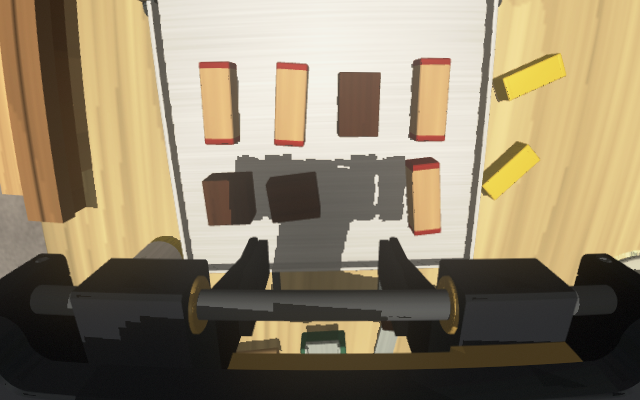

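The wrist view shows blanks at (217,103), (291,104), (431,99) and (424,197). The offcuts are at (359,104), (229,198) and (294,196). The yellow look-alikes lie outside, to the right.

```bash
cat > top.py <<'E'
from h import *
def blanks(c,z=.122):
    hsv=cv2.cvtColor(c['pixels'],cv2.COLOR_BGR2HSV); H,S,V=[hsv[...,i].astype(int) for i in range(3)]
    m=((H>5)&(H<22)&(S>70)&(V>175)).astype(np.uint8)
    m=cv2.morphologyEx(m,cv2.MORPH_OPEN,np.ones((3,3)))
    out=[]
    for k in cv2.findContours(m,cv2.RETR_EXTERNAL,cv2.CHAIN_APPROX_NONE)[0]:
        if cv2.contourArea(k)<400: continue
        P=np.array([onz(c,*p,z)[:2] for p in k[:,0].astype(float)],np.float32)
        (ce,(w,h),a)=cv2.minAreaRect(P)
        if w>h: a+=90; w,h=h,w   # angle of width side
        a=(a+90)%180-90
        if .02<w<.04 and .05<h<.1: out.append((ce[0],ce[1],a,w,h,tuple(cv2.minAreaRect(k)[0])))
    return out
if __name__=='__main__':
    import pickle,sys
    c=pickle.load(open(sys.argv[1],'rb')) if len(sys.argv)>1 else capture('wrist')
    for o in blanks(c): print(np.round(o[0:3],4),np.round(o[3:5],3),np.round(o[5]))
E
python3 top.py w1.pkl
python3 - <<'E'
from h import *
import pickle
c=pickle.load(open('w1.pkl','rb'))
for n,u,v in[('o1 L',337,104),('o1R',381,104),('oL l',203,198),('oL r',256,198),('oM l',266,196),('oM r',321,196)]:print(n,onz(c,u,v,.122))
for u,v in[(323,332),(304,348),(344,348),(182,268),(472,268),(152,20),(489,20)]: print(u,v,onz(c,u,v,.059),onz(c,u,v,.108))
E
```

```text
[ 0.4181 -0.2081 10.4995] [0.029 0.069] [426. 199.]
[ 0.5659 -0.2965 -0.2943] [0.029 0.068] [290. 104.]
[ 0.6383 -0.2935  2.9341] [0.029 0.068] [216. 103.]
[ 0.4266 -0.3106  4.5254] [0.029 0.068] [433.  99.]
o1 L [ 0.51999521 -0.30053426  0.122     ]
o1R [ 0.47711279 -0.30338928  0.122     ]
oL l [ 0.65474724 -0.19582038  0.122     ]
oL r [ 0.59815329 -0.19935023  0.122     ]
oM l [ 0.58760985 -0.20221995  0.122     ]
oM r [ 0.52986665 -0.2058129   0.122     ]
323 332 [0.51388131 0.01720289 0.059     ] [ 0.51633306 -0.02219544  0.108     ]
304 348 [0.53979448 0.04761294 0.059     ] [0.53917761 0.00461347 0.108     ]
344 348 [0.48147729 0.04400529 0.059     ] [0.48776629 0.00143304 0.108     ]
182 268 [ 0.70986787 -0.07302204  0.059     ] [ 0.68911107 -0.10173602  0.108     ]
472 268 [ 0.31943623 -0.0971362   0.059     ] [ 0.34491399 -0.12299461  0.108     ]
152 20 [ 0.72834594 -0.37847532  0.059     ] [ 0.70540098 -0.3710178   0.108     ]
489 20 [ 0.35584117 -0.40148824  0.059     ] [ 0.37700789 -0.39130555  0.108     ]
```

```bash
python3 go.py .422 -.2296 .165 10.5;python3 go.py .422 -.2296 .124 10.5
```

```text
[ 1.0000e-03  0.0000e+00 -1.2200e-01 -9.8700e-01  1.0524e+01  1.6326e+01] t 1.4 tcp [ 0.5278 -0.233   0.3281] grip 56.6 0.0 F [-0.3  0.1  0.4]
[ 1.0000e-03  0.0000e+00 -1.2200e-01 -9.8600e-01  1.0520e+01  2.0426e+01] t 1.4 tcp [ 0.5278 -0.233   0.3281] grip 56.6 0.0 F [-0.3  0.1  0.4]
```

Call:
{"fn": "arm_command", "kwargs": {"deltas": [[0,0,-0.12,-1,10.5,10,-0.3],[0,0,-0.12,-1,10.5,14,-0.3],[0,0,-0.12,-1,10.5,16.3,-0.3],[0,0,-0.12,-1,10.5,16.3,-0.3],[0,0,-0.12,-1,10.5,16.3,-0.3],[0,0,-0.12,-1,10.5,16.3,-0.3],[0,0,-0.12,-1,10.5,16.3,-0.3]]}}

```text
time_s: 2.03
tcp_pos: [0.4214, -0.2306, 0.1654]
ee_rot: [[0.178, -0.984, -0.002], [-0.984, -0.178, -0.0], [0.0, 0.002, -1.0]]
wrist_force: [0.2, -0.5, 1.1]
gripper_width: 0.647
gripper_force: 0.0
```

Run:
```python
from h import *
from go import go
go((.422,-.2296,.124),10.5)
c=capture('wrist'); save(c,'w2')
c2=capture('scene'); save(c2,'s2')
from top import blanks
for o in blanks(c): print(np.round(o[0:3],4),np.round(o[3:5],3),np.round(o[5]))
```

```text
[ 2.000e-03 -0.000e+00 -4.000e-03 -9.000e-02 -8.800e-02  4.142e+00] t 2.0 tcp [ 0.4214 -0.2306  0.1654] grip 56.3 0.0 F [ 0.2 -0.5  1.1]
[ 0.4266 -0.3104  4.3214] [0.029 0.068] [342.  93.]
[ 0.5663 -0.2962 -0.1334] [0.029 0.069] [80. 77.]
```

View pics/w2.png

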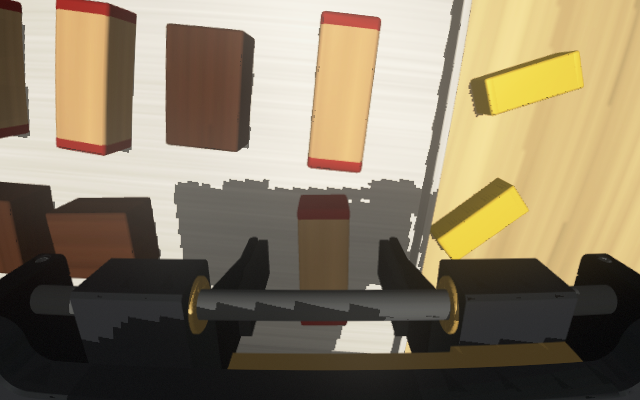

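The blank sits centred between the fingers, with its rear end at (323,205). Now descend and grip.

Call:
{"fn": "arm_command", "kwargs": {"deltas": [[0,0,0,0,0,2.5,-0.3],[0,0,0,0,0,4.1,-0.3],[0,0,0,0,0,4.1,-0.3],[0,0,0,0,0,4.1,0.6],[0,0,0,0,0,4.1,0.6],[0,0,0,0,0,4.1,0.6],[0,0,0,0,0,4.1,0.6],[0,0,0,0,0,4.1,0.6]]}}

```text
time_s: 2.8
tcp_pos: [0.4231, -0.2297, 0.1255]
ee_rot: [[0.18, -0.984, 0.002], [-0.984, -0.18, -0.0], [0.001, -0.002, -1.0]]
wrist_force: [-0.5, -0.2, -0.6]
gripper_width: 0.357
gripper_force: 0.2
```

Call:
{"fn": "arm_command", "kwargs": {"deltas": [[0,0,0,0,0,0,0.6],[0,0,0,0,0,0,0.6],[0,0,0,0,0,-4,0.6],[0,0,0,0,0,-8,0.6],[0,0,0,0,0,-12.5,0.6],[0,0,0.1,-5,-4,-12.5,0.6],[0,0,0.1,-10,-8,-12.5,0.6],[0,0,0.1,-14,-11,-12.5,0.6]]}}

```text
time_s: 3.47
tcp_pos: [0.4815, -0.1187, 0.2503]
ee_rot: [[0.078, -0.997, 0.003], [-0.997, -0.078, 0.001], [-0.0, -0.003, -1.0]]
wrist_force: [0.7, -0.9, -1.8]
gripper_width: 0.341
gripper_force: 29.9
```

```bash
python3 go.py .505 .17 .25 4
```

```text
[-3.0000e-03  0.0000e+00  8.0000e-03 -2.8594e+01 -4.5970e+00  5.3000e-02] t 3.5 tcp [ 0.4815 -0.1187  0.2503] grip 29.7 29.9 F [ 0.7 -0.9 -1.8]
```

Call:
{"fn": "arm_command", "kwargs": {"deltas": [[0,0,0,-28,-4.5,0,0.6],[0,0,0,-28,-4.5,0,0.6],[0,0,0,-28,-4.5,0,0.6],[0,0,0,-28,-4.5,0,0.6],[0,0,0,-28,-4.5,0,0.6],[0,0,0,-28,-4.5,0,0.6],[0,0,0,-28,-4.5,0,0.6],[0,0,0,-28,-4.5,0,0.6]]}}

```text
time_s: 4.13
tcp_pos: [0.5038, 0.1683, 0.2486]
ee_rot: [[0.086, -0.996, 0.001], [-0.996, -0.086, 0.001], [-0.001, -0.001, -1.0]]
wrist_force: [0.5, -0.8, -1.3]
gripper_width: 0.341
gripper_force: 29.9
```

Run:
```python
from h import *
from go import go
import pickle
go((.505,.17,.25),4)
c=capture('wrist'); save(c,'w3'); pickle.dump(c,open('w3.pkl','wb'))
```

```text
[-0.001  0.001  0.017 -0.159 -0.136 -0.144] t 4.1 tcp [0.5038 0.1683 0.2486] grip 29.7 29.9 F [ 0.5 -0.8 -1.3]
```

View pics/w3.png

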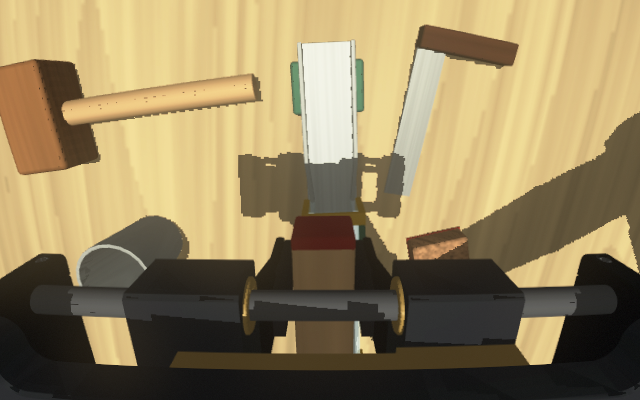

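The wrist view shows the open channel from its end at (328,42) to the yellow collar at v≈208. The held blank's rear end is at (325,232).

Run:
```python
from h import *
import pickle
c=pickle.load(open('w3.pkl','rb')); im=c['pixels']
g=cv2.cvtColor(im,cv2.COLOR_BGR2HSV)
for v in (48,80,110,140,152,190):
    print(v,'S',' '.join(f'{a}' for a in g[v,290:370:1,1][::2]))
    print('   V',' '.join(f'{a}' for a in g[v,290:370:1,2][::2]))
print([ (v,g[v,312].tolist()) for v in range(196,218,2)])
```

```text
48 S 96 96 99 99 22 24 26 14 13 14 13 14 13 13 13 12 12 13 13 13 13 14 14 13 13 13 14 14 13 11 29 18 27 96 97 98 99 98 97 97
   V 234 230 226 224 224 223 210 243 242 242 243 243 241 241 243 243 243 240 242 243 241 239 240 243 242 242 240 242 242 244 157 229 208 225 229 227 227 228 229 231
80 S 96 65 70 69 62 24 24 21 13 14 13 14 13 14 12 12 13 14 14 13 13 13 14 14 14 13 13 13 14 12 13 26 23 46 70 73 63 98 96 94
   V 228 125 149 148 149 221 215 222 242 242 240 241 242 240 242 243 243 242 240 243 243 240 239 241 241 243 240 240 241 243 242 197 224 166 150 151 129 222 232 233
110 S 97 99 64 70 70 53 23 24 14 13 14 15 15 13 13 13 13 12 13 13 13 14 14 13 14 13 14 15 14 13 13 24 18 29 61 60 60 97 93 95
   V 226 211 127 142 142 148 219 201 240 241 239 237 237 239 238 242 242 241 238 238 242 240 239 238 239 239 240 239 239 240 240 170 226 169 121 119 115 221 232 232
140 S 99 99 100 100 101 99 85 24 24 15 14 14 14 14 14 14 14 13 14 14 14 13 14 14 14 14 14 14 14 14 14 24 24 24 97 96 95 95 94 93
   V 223 224 222 219 218 220 212 219 190 236 239 235 231 233 236 236 240 239 239 234 237 239 236 236
[... 159 characters left out ...]
14 14 15 14 27 24 24 98 100 100 97 93 92
   V 152 207 200 197 199 199 220 207 214 168 236 235 231 230 234 233 237 238 238 234 234 238 235 235 234 234 235 235 233 234 235 142 201 217 200 202 219 232 235 238
190 S 97 94 95 95 95 94 93 96 96 30 29 29 27 28 28 24 27 27 27 24 27 24 24 25 27 27 27 24 27 27 29 29 29 54 92 92 100 97 96 94
   V 100 98 97 97 97 98 99 101 101 92 87 87 95 91 92 94 94 96 96 96 94 94 97 93 94 94 95 94 94 93 88 88 89 95 100 100 225 231 237 238
[(196, [30, 30, 86]), (198, [27, 29, 87]), (200, [25, 32, 87]), (202, [30, 23, 89]), (204, [38, 21, 97]), (206, [39, 19, 96]), (208, [45, 21, 97]), (210, [34, 21, 95]), (212, [38, 25, 112]), (214, [21, 165, 94]), (216, [8, 154, 76])]
```

Run:
```python
from h import *
import pickle
c=pickle.load(open('w3.pkl','rb'))
M=[]
for v,a,b in[(48,297.5,355.5),(110,301.5,356.2),(140,303.2,357),(152,303.7,357),(190,307.5,356)]:
    p,q=onz(c,a,v,.059),onz(c,b,v,.059); M.append((p+q)/2); print(v,p,q,np.linalg.norm(p-q),(p+q)/2)
print('end',onz(c,326,41,.059),onz(c,326,41,.05))
M=np.array(M)[:,:2]; print('yaw',np.degrees(np.arctan(np.polyfit(M[:,1],M[:,0],1)[0])*-1),np.polyfit(M[:,1],M[:,0],1))
hsv=cv2.cvtColor(c['pixels'],cv2.COLOR_BGR2HSV)
print([(u,[tuple(hsv[v,u]) for v in(196,200,204,208,212)]) for u in(296,300,304,306)])
```

```text
48 [0.53804569 0.05329458 0.059     ] [0.48636034 0.04881809 0.059     ] 0.051878840993133675 [0.51220302 0.05105634 0.059     ]
110 [0.53062289 0.10750164 0.059     ] [0.47976766 0.10308095 0.059     ] 0.05104701173211305 [0.50519528 0.1052913  0.059     ]
140 [0.52706254 0.13536911 0.059     ] [0.47588043 0.13091778 0.059     ] 0.05137531082841691 [0.50147148 0.13314345 0.059     ]
152 [0.52577177 0.14688267 0.059     ] [0.47457296 0.14243102 0.059     ] 0.05139198135658048 [0.50017236 0.14465684 0.059     ]
190 [0.5193359  0.18466455 0.059     ] [0.47121353 0.18048592 0.059     ] 0.048303448811021076 [0.49527471 0.18257523 0.059     ]
end [0.51316293 0.04526134 0.059     ] [0.51320369 0.04419129 0.05      ]
yaw 7.338979131250495 [-0.12879449  0.51874948]
[(296, [(np.uint8(20), np.uint8(98), np.uint8(96)), (np.uint8(19), np.uint8(98), np.uint8(96)), (np.uint8(19), np.uint8(96), np.uint8(96)), (np.uint8(20), np.uint8(97), np.uint8(95)), (np.uint8(19), np.uint8(99), np.uint8(95))]), (300, [(np.uint8(19), np.uint8(96), np.uint8(98)), (np.uint8(19), np.uint8(97), np.uint8(97)), (np.uint8(20), np.uint8(96), np.uint8(96)), (np.uint8(20), np.uint8(100), np.uint8(97)), (np.uint8(20), np.uint8(99), np.uint8(95))]), (304, [(np.uint8(20), np.uint8(95), np.uint8(99)), (np.uint8(20), np.uint8(148), np.uint8(95)), (np.uint8(21), np.uint8(157), np.uint8(94)), (np.uint8(21), np.uint8(158), np.uint8(92)), (np.uint8(21), np.uint8(161), np.uint8(92))]), (306, [(np.uint8(19), np.uint8(98), np.uint8(102)), (np.uint8(21), np.uint8(156), np.uint8(93)), (np.uint8(20), np.uint8(157), np.uint8(94)), (np.uint8(21), np.uint8(160), np.uint8(91)), (np.uint8(20), np.uint8(164), np.uint8(92))])]
```

```bash
cat >> go.py <<'E'
def chan(x,z,lat=0,yaw=7.3):
    a=np.radians(7.3); m=np.array([.4938,.1940]); p=m+x*np.array([-np.sin(a),np.cos(a)])+lat*np.array([np.cos(a),np.sin(a)])
    go((p[0],p[1],z),yaw)
E
python3 -c "
from go import *
chan(-.107,.13);chan(-.107,.085);chan(-.016,.085)"
```

```text
[ 1.0000e-03 -0.0000e+00 -4.2000e-02  7.8220e+00  2.3100e-01  1.1843e+01] t 4.2 tcp [0.5031 0.166  0.2484] grip 30.3 29.9 F [-0.4 -0.3 -0.8]
[ 1.0000e-03 -0.0000e+00 -4.2000e-02  7.8220e+00  2.2700e-01  1.6343e+01] t 4.2 tcp [0.5031 0.166  0.2484] grip 30.3 29.9 F [-0.4 -0.3 -0.8]
[ 1.0000e-03 -0.0000e+00 -4.2000e-02 -1.2700e+00  6.1000e-01  1.6343e+01] t 4.2 tcp [0.5031 0.166  0.2484] grip 30.3 29.9 F [-0.4 -0.3 -0.8]
```

Call:
{"fn": "arm_command", "kwargs": {"deltas": [[0,0,-0.04,4,0.1,2,0.6],[0,0,-0.04,7.8,0.2,4,0.6],[0,0,-0.04,7.8,0.2,8,0.6],[0,0,-0.04,7.8,0.2,12,0.6],[0,0,-0.04,7.8,0.2,14.5,0.6],[0,0,-0.04,7.8,0.2,14.5,0.6],[0,0,-0.04,7.8,0.2,14.5,0.6]]}}

```text
time_s: 4.77
tcp_pos: [0.5071, 0.0841, 0.1036]
ee_rot: [[0.12, -0.993, -0.003], [-0.993, -0.12, -0.002], [0.002, 0.003, -1.0]]
wrist_force: [0.8, 1.0, 0.9]
gripper_width: 0.343
gripper_force: 29.9
```

Run:
```python
from h import *
from go import *
import pickle
chan(-.107,.085);chan(-.016,.085)
c=capture('wrist'); d=capture('side'); e=capture('scene')
im=np.vstack([np.hstack([cv2.resize(c['pixels'][150:350,200:440],(480,400)),cv2.resize(d['pixels'][110:210,270:350],(320,400))]),cv2.resize(e['pixels'][150:230,340:500],(800,200),interpolation=cv2.INTER_CUBIC)])
cv2.imwrite('pics/p4.png',im)
```

```text
[ 0.003 -0.002 -0.007 -0.372 -0.078  1.861] t 4.8 tcp [0.5071 0.0841 0.1036] grip 29.8 29.9 F [0.8 1.  0.9]
[ 3.000e-03 -2.000e-03 -7.000e-03 -9.472e+00 -1.400e-02  1.847e+00] t 4.8 tcp [0.5071 0.0841 0.1036] grip 29.8 29.9 F [0.8 1.  0.9]
```

View pics/p4.png

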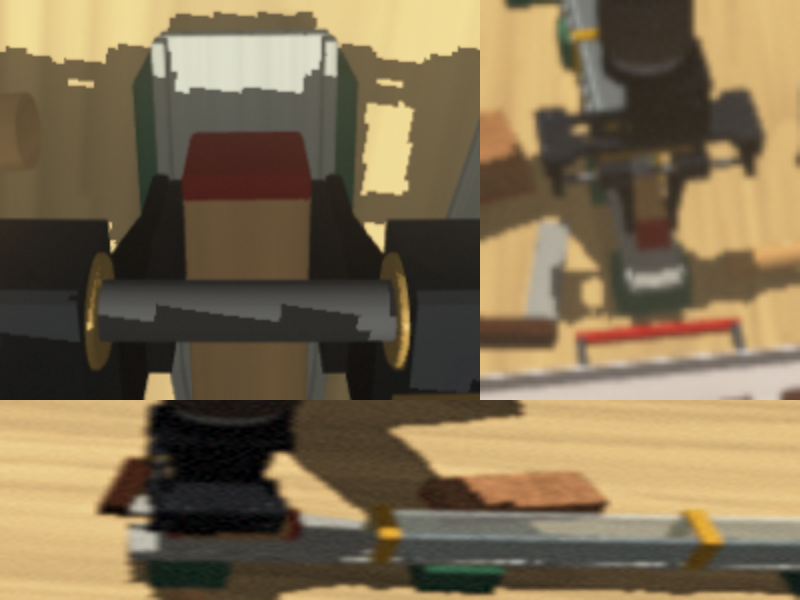

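The blank is centred over the channel (wrist crop: blank 183–312, rails 165–325). Lower it and advance.

Call:
{"fn": "arm_command", "kwargs": {"deltas": [[0,0,0,0,0,1.0,0.6],[0,0,0,0,0,1.8,0.6],[0,0,0,-1.5,0,1.8,0.6],[0,0,0,-3,0,1.8,0.6],[0,0,0,-4.5,0,1.8,0.6],[0,0,0,-6,0,1.8,0.6],[0,0,0,-6,0,1.8,0.6]]}}

```text
time_s: 5.5
tcp_pos: [0.5005, 0.1469, 0.0861]
ee_rot: [[0.123, -0.992, 0.001], [-0.992, -0.123, 0.001], [-0.001, -0.001, -1.0]]
wrist_force: [0.6, -0.8, 0.3]
gripper_width: 0.343
gripper_force: 30.0
```

```bash
python3 -c "
from go import *
chan(-.016,.085)"
```

```text
[-1.000e-03  1.000e-03 -4.000e-03 -3.156e+00  8.000e-02  1.170e-01] t 5.5 tcp [0.5005 0.1469 0.0861] grip 29.9 30.0 F [ 0.6 -0.8  0.3]
```

Call:
{"fn": "arm_command", "kwargs": {"deltas": [[0,0,0,-1.2,0,0,0.6],[0,0,0,-2.4,0,0,0.6],[0,0,0,-3.1,0,0,0.6],[0,0,0,-3.1,0,0,0.6],[0,0,0,-3.1,0,0.1,-0.3],[0,0,0,-3.1,0,0,-0.3],[0,0,0,-3.1,0,-3,-0.3],[0,0,0,-3.1,0,-7,-0.3]]}}

```text
time_s: 6.17
tcp_pos: [0.4944, 0.1737, 0.1537]
ee_rot: [[0.119, -0.993, -0.008], [-0.993, -0.119, -0.005], [0.004, 0.009, -1.0]]
wrist_force: [1.2, 0.5, 0.9]
gripper_width: 0.563
gripper_force: 0.0
```

Run:
```python
from h import *
from go import *
go((.439,-.330,.165),4.5)
```

```text
[ 8.0000e-03 -4.0000e-03  4.1000e-02  4.9351e+01  1.1522e+01 -8.2700e-01] t 6.2 tcp [0.4944 0.1737 0.1537] grip 48.9 0.0 F [1.2 0.5 0.9]
```

Call:
{"fn": "arm_command", "kwargs": {"deltas": [[0,0,0,0,0,-4,-0.3],[0,0,0.04,4,1,-8,-0.3],[0,0,0.04,33,8,-9,-0.3],[0,0,0.04,33,8,-9,-0.3],[0,0,0.04,33,8,-9,-0.3],[0,0,0.04,33,8,-9,-0.3],[0,0,0.04,33,8,-9,-0.3],[0,0,0.04,33,8,-9,-0.3]]}}

```text
time_s: 6.83
tcp_pos: [0.4629, -0.1041, 0.2427]
ee_rot: [[0.081, -0.997, 0.001], [-0.997, -0.081, 0.0], [-0.0, -0.001, -1.0]]
wrist_force: [1.8, 0.0, 0.1]
gripper_width: 0.646
gripper_force: 0.0
```

Run:
```python
from h import *
from go import *
go((.4283,-.3324,.165),4.4)
```

```text
[-1.0000e-03  0.0000e+00  4.0000e-03  2.2477e+01  5.2980e+00  7.7640e+00] t 6.8 tcp [ 0.4629 -0.1041  0.2427] grip 56.2 0.0 F [1.8 0.  0.1]
```

Call:
{"fn": "arm_command", "kwargs": {"deltas": [[0,0,0,20,4.5,3,-0.3],[0,0,0,20,4.5,5,-0.3],[0,0,0,20,4.5,7.5,-0.3],[0,0,0,20,4.5,7.5,-0.3],[0,0,0,20,4.5,7.5,-0.3],[0,0,0,20,4.5,7.5,-0.3],[0,0,0,20,4.5,7.5,-0.3],[0,0,0,20,4.5,7.5,-0.3]]}}

```text
time_s: 7.5
tcp_pos: [0.4347, -0.3054, 0.1669]
ee_rot: [[0.079, -0.997, -0.001], [-0.997, -0.079, 0.0], [-0.0, 0.001, -1.0]]
wrist_force: [-0.3, 0.3, -0.4]
gripper_width: 0.644
gripper_force: 0.0
```

```bash
cat > look.py <<'E'
from h import *
from go import *
from top import blanks
import sys
c=capture('wrist')
for o in blanks(c): print(np.round(o[0:3],4),np.round(o[3:5],3),np.round(o[5]))
x,y,a,n=[float(t) for t in sys.argv[1:4]]+[sys.argv[4]]
r=np.radians(a); off=.022
go((x+off*np.sin(r),y-off*np.cos(r),.124),a)
e=capture('scene'); save(c,n)
cv2.imwrite('pics/t'+n+'.png',cv2.resize(e['pixels'][140:240,200:520],(800,250),interpolation=cv2.INTER_CUBIC))
E
python3 look.py .4266 -.3105 4.4 w5
```

```text
[ 0.5663 -0.299  -0.1537] [0.029 0.062] [107. 221.]
[  0.6305  -0.2913 -13.18  ] [0.021 0.072] [ 14. 224.]
[-1.000e-03 -0.000e+00  4.000e-03  2.697e+00  9.300e-01  4.362e+00] t 7.5 tcp [ 0.4354 -0.3048  0.1676] grip 56.5 0.0 F [ 1.3 -0.7 -0. ]
```

View pics/tw5.png

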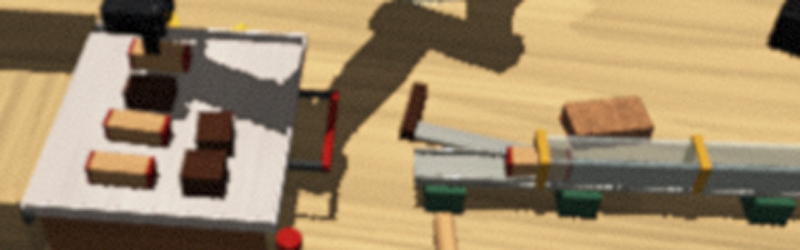

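Blank 1 is in the mouth, with its rear end at (508,160) in the crop. The next blank hasn't moved.

Call:
{"fn": "arm_command", "kwargs": {"deltas": [[0,0,0,2.7,0.9,0,-0.3],[0,0,0,2.7,0.9,1,-0.3],[0,0,0,2.7,0.9,3,-0.3],[0,0,0,2.7,0.9,4.3,-0.3],[0,0,0,2.7,0.9,4.3,-0.3],[0,0,0,2.7,0.9,4.3,0.6],[0,0,0,2.7,0.9,4.3,0.6],[0,0,0,2.7,0.9,4.3,0.6]]}}

```text
time_s: 8.27
tcp_pos: [0.4296, -0.3323, 0.1255]
ee_rot: [[0.082, -0.997, 0.003], [-0.997, -0.082, -0.001], [0.001, -0.002, -1.0]]
wrist_force: [-0.4, 0.7, 0.4]
gripper_width: 0.506
gripper_force: 0.0
```

Call:
{"fn": "arm_command", "kwargs": {"deltas": [[0,0,0,0,0,0,0.6],[0,0,0,0,0,0,0.6],[0,0,0,0,0,-3,0.6],[0,0,0,0,0,-7,0.6],[0,0,0,-4,-1,-10,0.6],[0,0,0,-8,-2,-10,0.6],[0,0,0,-12,-3,-10,0.6],[0,0,0,-12,-3,-10,0.6]]}}

```text
time_s: 8.93
tcp_pos: [0.4493, -0.2065, 0.2255]
ee_rot: [[0.085, -0.996, 0.003], [-0.996, -0.085, 0.001], [-0.001, -0.003, -1.0]]
wrist_force: [-0.3, -1.0, -1.0]
gripper_width: 0.34
gripper_force: 30.0
```

Run:
```python
from go import *
chan(-.107,.2)
```

```text
[-3.0000e-03  1.0000e-03 -4.3000e-02 -2.8836e+01 -8.2770e+00  2.5930e+00] t 8.9 tcp [ 0.4493 -0.2065  0.2255] grip 29.6 30.0 F [-0.3 -1.  -1. ]
```

Call:
{"fn": "arm_command", "kwargs": {"deltas": [[0,0,-0.04,-4,-1.2,0,0.6],[0,0,-0.04,-27,-8,1,0.6],[0,0,-0.04,-27,-8,1,0.6],[0,0,-0.04,-27,-8,1,0.6],[0,0,-0.04,-27,-8,1,0.6],[0,0,-0.04,-27,-8,1,0.6],[0,0,-0.04,-27,-8,1,0.6],[0,0,-0.04,-27,-8,1,0.6]]}}

```text
time_s: 9.6
tcp_pos: [0.5079, 0.0697, 0.2139]
ee_rot: [[0.126, -0.992, 0.001], [-0.992, -0.126, 0.001], [-0.001, -0.002, -1.0]]
wrist_force: [-0.4, 0.0, -0.6]
gripper_width: 0.339
gripper_force: 30.0
```

Run:
```python
from go import *
chan(-.122,.105)
```

```text
[-2.0000e-03  1.0000e-03 -1.0000e-03 -3.0000e-01 -1.6000e-01  1.0894e+01] t 9.6 tcp [0.5079 0.0697 0.2139] grip 29.5 30.0 F [-0.4  0.  -0.6]
```

Call:
{"fn": "arm_command", "kwargs": {"deltas": [[0,0,0,-0.3,-0.2,4,0.6],[0,0,0,-0.3,-0.2,8,0.6],[0,0,0,-0.3,-0.2,11,0.6],[0,0,0,-0.3,-0.2,11,0.6],[0,0,0,-0.3,-0.2,11,0.6]]}}

```text
time_s: 10.02
tcp_pos: [0.5077, 0.0677, 0.1034]
ee_rot: [[0.121, -0.993, -0.003], [-0.993, -0.121, -0.002], [0.002, 0.003, -1.0]]
wrist_force: [0.5, 0.2, -0.4]
gripper_width: 0.337
gripper_force: 30.0
```

```bash
cat > lc.py <<'E'
from go import *
import sys
chan(-.122,.085);chan(-.016,.085)
c=capture('wrist'); h=cv2.cvtColor(c['pixels'],cv2.COLOR_BGR2HSV)
m=((h[...,0]<8)|(h[...,0]>172))&(h[...,1]>120)
m[:, :250]=0; m[:,400:]=0; m[:190]=0; m[280:]=0
ys,xs=np.nonzero(m); print('red end cols',xs.min(),xs.max(),'rows',ys.min(),ys.max())
v=185
print([int(x) for x in h[v,270:380:2,1]]); print([int(x) for x in h[v,270:380:2,2]])
save(c,sys.argv[1])
E
python3 lc.py w6
```

```text
[ 0.003 -0.002 -0.006 -0.51  -0.226  1.841] t 10.0 tcp [0.5077 0.0677 0.1034] grip 29.3 30.0 F [ 0.5  0.2 -0.4]
[ 3.0000e-03 -2.0000e-03 -6.0000e-03 -1.1109e+01 -1.5900e-01  1.8240e+00] t 10.0 tcp [0.5077 0.0677 0.1034] grip 29.3 30.0 F [ 0.5  0.2 -0.4]
red end cols 291 355 rows 216 249
[100, 100, 102, 100, 100, 102, 100, 100, 102, 103, 102, 102, 103, 99, 101, 102, 100, 100, 101, 100, 102, 100, 102, 100, 99, 99, 101, 102, 102, 101, 102, 101, 101, 103, 105, 102, 104, 103, 100, 99, 102, 102, 103, 101, 102, 101, 100, 101, 100, 101, 101, 102, 103, 101, 100]
[112, 110, 108, 107, 107, 108, 107, 105, 103, 104, 105, 105, 106, 106, 106, 107, 107, 107, 106, 107, 107, 107, 107, 107, 106, 106, 106, 105, 105, 104, 105, 104, 104, 102, 100, 100, 101, 102, 102, 103, 105, 107, 109, 109, 110, 111, 110, 111, 110, 111, 111, 110, 111, 111, 112]
```

Call:
{"fn": "arm_command", "kwargs": {"deltas": [[0,0,0,-0.5,-0.15,1.0,0.6],[0,0,0,-0.5,-0.15,1.8,0.6],[0,0,0,-2,-0.15,1.8,0.6],[0,0,0,-4,-0.15,1.8,0.6],[0,0,0,-5.5,-0.15,1.8,0.6],[0,0,0,-7,-0.15,1.8,0.6],[0,0,0,-8,-0.15,1.8,0.6],[0,0,0,-8,-0.15,1.8,0.6]]}}

```text
time_s: 10.73
tcp_pos: [0.5006, 0.1498, 0.0867]
ee_rot: [[0.123, -0.992, 0.002], [-0.992, -0.123, 0.001], [-0.001, -0.002, -1.0]]
wrist_force: [0.7, -0.4, -0.9]
gripper_width: 0.342
gripper_force: 30.0
```

```bash
python3 -c "
from go import *
chan(-.016,.085)"
```

```text
[-2.000e-03  1.000e-03 -4.000e-03 -2.873e+00  1.220e-01  1.770e-01] t 10.7 tcp [0.5006 0.1498 0.0867] grip 29.7 30.0 F [ 0.7 -0.4 -0.9]
```

Call:
{"fn": "arm_command", "kwargs": {"deltas": [[0,0,0,-1.2,0,0,0.6],[0,0,0,-2.4,0,0,0.6],[0,0,0,-2.9,0,0,0.6],[0,0,0,-2.9,0,0,0.6],[0,0,0,-2.9,0,0.1,-0.2],[0,0,0,-2.9,0,0,-0.2],[0,0,0,-2.9,0,-3,-0.2],[0,0,0,-2.9,0,-7,-0.2]]}}

```text
time_s: 11.4
tcp_pos: [0.4945, 0.175, 0.1537]
ee_rot: [[0.119, -0.993, -0.008], [-0.993, -0.119, -0.005], [0.004, 0.008, -1.0]]
wrist_force: [0.8, 0.3, 0.7]
gripper_width: 0.548
gripper_force: 0.0
```

Call:
{"fn": "arm_command", "kwargs": {"deltas": [[0,0,0,0,0,-4,-0.2],[0,0,0.06,4,-1,-8,-0.2],[0,0,0.12,33,-3,-9,-0.2],[0,0,0.12,33,-3,-9,-0.2],[0,0,0.12,33,-3,-9,-0.2],[0,0,0.12,33,-3,-9,-0.2],[0,0,0.12,33,-3,-9,-0.2],[0,0,0.12,33,-3,-9,-0.2]]}}

```text
time_s: 12.07
tcp_pos: [0.5557, -0.0982, 0.243]
ee_rot: [[0.001, -1.0, 0.001], [-1.0, -0.001, 0.0], [-0.0, -0.001, -1.0]]
wrist_force: [0.7, 0.8, -0.4]
gripper_width: 0.6
gripper_force: 0.0
```

Run:
```python
from h import *
from go import *
go((.5663,-.318,.165),0)
```

```text
[-1.0000e-03  0.0000e+00  1.0000e-03  2.1979e+01 -1.0440e+00  7.7950e+00] t 12.1 tcp [ 0.5557 -0.0982  0.243 ] grip 52.2 0.0 F [ 0.7  0.8 -0.4]
```

Call:
{"fn": "arm_command", "kwargs": {"deltas": [[0,0,0,17.5,-1.1,3,-0.2],[0,0,0,17.5,-1.1,5,-0.2],[0,0,0,17.5,-1.1,7.5,-0.2],[0,0,0,17.5,-1.1,7.5,-0.2],[0,0,0,17.5,-1.1,7.5,-0.2],[0,0,0,17.5,-1.1,7.5,-0.2],[0,0,0,17.5,-1.1,7.5,-0.2],[0,0,0,17.5,-1.1,7.5,-0.2]]}}

```text
time_s: 12.73
tcp_pos: [0.5671, -0.2709, 0.1679]
ee_rot: [[0.001, -1.0, 0.0], [-1.0, -0.001, -0.0], [0.0, -0.0, -1.0]]
wrist_force: [0.2, 0.6, 0.2]
gripper_width: 0.598
gripper_force: 0.0
```

```bash
python3 look.py .5663 -.2964 -.2 w7; python3 -c "
import cv2,numpy as np
a=cv2.imread('pics/w7.png');b=cv2.imread('pics/tw7.png')
cv2.imwrite('pics/v7.png',np.vstack([cv2.resize(b,(640,200)),a[:340]]))"
```

```text
[-2.000e-03 -0.000e+00  5.000e-03  4.805e+00  1.440e-01  4.451e+00] t 12.8 tcp [ 0.5675 -0.2703  0.1685] grip 52.1 0.0 F [ 0.  -0.2  0.2]
```

View pics/v7.png

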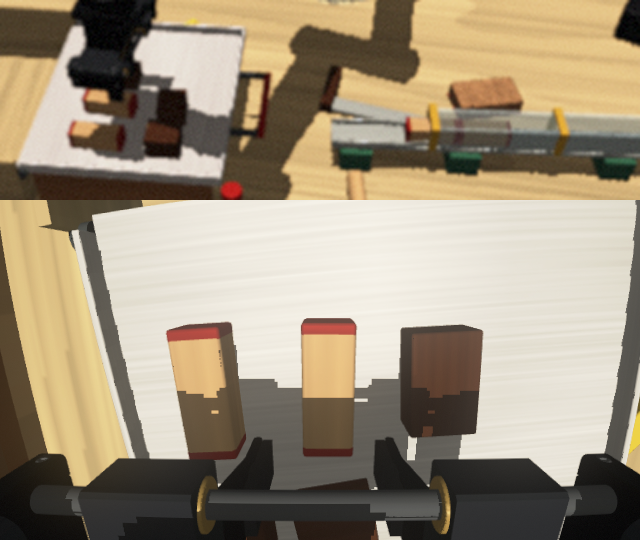

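The third blank at (328,390) is centred between the fingers, and two blanks are in the tube with the rear at (408,127). Move back and grip.

Call:
{"fn": "arm_command", "kwargs": {"deltas": [[0,0,0,2.5,0.1,0,-0.2],[0,0,0,4.8,0.1,0,-0.2],[0,0,0,4.8,0.1,1,-0.2],[0,0,0,4.8,0.1,3,-0.2],[0,0,0,4.8,0.1,4.4,-0.2],[0,0,0,4.8,0.1,4.4,-0.2],[0,0,0,4.8,0.1,4.4,0.6],[0,0,0,4.8,0.1,4.4,0.6]]}}

```text
time_s: 13.5
tcp_pos: [0.5672, -0.3183, 0.125]
ee_rot: [[0.003, -1.0, 0.002], [-1.0, -0.003, -0.001], [0.001, -0.002, -1.0]]
wrist_force: [1.0, 0.2, 0.0]
gripper_width: 0.52
gripper_force: 0.0
```

Call:
{"fn": "arm_command", "kwargs": {"deltas": [[0,0,0,0,0,0,0.6],[0,0,0,0,0,0,0.6],[0,0,0,0,0,0,0.6],[0,0,0,0,0,-3,0.6],[0,0,0,0,0,-7,0.6],[0,0,-0.06,-4,1,-10,0.6],[0,0,-0.12,-8,1,-10,0.6],[0,0,-0.12,-8,1,-10,0.6]]}}

```text
time_s: 14.17
tcp_pos: [0.5567, -0.2352, 0.2269]
ee_rot: [[0.125, -0.992, 0.006], [-0.992, -0.125, 0.0], [0.0, -0.006, -1.0]]
wrist_force: [-0.9, -0.8, -0.9]
gripper_width: 0.341
gripper_force: 29.9
```

Run:
```python
from go import *
chan(-.122,.2)
```

```text
[-6.0000e-03 -0.0000e+00 -2.0000e-03 -3.1169e+01  8.5300e-01  2.6800e+00] t 14.2 tcp [ 0.5567 -0.2352  0.2269] grip 29.7 29.9 F [-0.9 -0.8 -0.9]
```

Call:
{"fn": "arm_command", "kwargs": {"deltas": [[0,0,0,-4,0.2,0,0.6],[0,0,0,-30.5,0.9,1,0.6],[0,0,0,-30.5,0.9,1,0.6],[0,0,0,-30.5,0.9,1,0.6],[0,0,0,-30.5,0.9,1,0.6],[0,0,0,-30.5,0.9,1,0.6],[0,0,0,-30.5,0.9,1,0.6],[0,0,0,-30.5,0.9,1,0.6]]}}

```text
time_s: 14.83
tcp_pos: [0.5094, 0.0667, 0.2134]
ee_rot: [[0.124, -0.992, 0.0], [-0.992, -0.124, 0.001], [-0.001, -0.0, -1.0]]
wrist_force: [0.3, -1.0, -0.7]
gripper_width: 0.344
gripper_force: 29.9
```

Run:
```python
from go import *
chan(-.122,.105)
```

```text
[-0.0000e+00  1.0000e-03 -3.0000e-03 -6.1700e-01 -6.2000e-02  1.0841e+01] t 14.8 tcp [0.5094 0.0667 0.2134] grip 29.9 29.9 F [ 0.3 -1.  -0.7]
```

Call:
{"fn": "arm_command", "kwargs": {"deltas": [[0,0,0,-0.6,-0.1,4,0.6],[0,0,0,-0.6,-0.1,8,0.6],[0,0,0,-0.6,-0.1,11,0.6],[0,0,0,-0.6,-0.1,11,0.6],[0,0,0,-0.6,-0.1,11,0.6]]}}

```text
time_s: 15.25
tcp_pos: [0.5101, 0.0686, 0.1027]
ee_rot: [[0.121, -0.993, -0.003], [-0.993, -0.121, -0.002], [0.002, 0.003, -1.0]]
wrist_force: [0.9, -0.1, -0.4]
gripper_width: 0.344
gripper_force: 29.9
```

```bash
python3 lc.py w8 | head -3
```

```text
[ 0.003 -0.002 -0.006 -0.453  0.017  1.767] t 15.2 tcp [0.5101 0.0686 0.1027] grip 29.9 29.9 F [ 0.9 -0.1 -0.4]
[ 3.0000e-03 -2.0000e-03 -6.0000e-03 -1.1052e+01  8.2000e-02  1.7500e+00] t 15.2 tcp [0.5101 0.0686 0.1027] grip 29.9 29.9 F [ 0.9 -0.1 -0.4]
red end cols 290 355 rows 217 251
```

Call:
{"fn": "arm_command", "kwargs": {"deltas": [[0,0,0,-0.5,0,1.0,0.6],[0,0,0,-0.5,0,1.7,0.6],[0,0,0,-2,0,1.7,0.6],[0,0,0,-4,0,1.7,0.6],[0,0,0,-5.5,0,1.7,0.6],[0,0,0,-7,0,1.7,0.6],[0,0,0,-8,0,1.7,0.6],[0,0,0,-8,0,1.7,0.6]]}}

```text
time_s: 15.97
tcp_pos: [0.5014, 0.1501, 0.0871]
ee_rot: [[0.123, -0.992, 0.002], [-0.992, -0.123, 0.001], [-0.001, -0.002, -1.0]]
wrist_force: [0.0, 0.2, -0.8]
gripper_width: 0.34
gripper_force: 29.9
```

```bash
python3 -c "
from go import *
chan(-.016,.085)"
```

```text
[-2.000e-03  1.000e-03 -4.000e-03 -2.851e+00  2.110e-01  2.120e-01] t 16.0 tcp [0.5014 0.1501 0.0871] grip 29.6 29.9 F [ 0.   0.2 -0.8]
```

Call:
{"fn": "arm_command", "kwargs": {"deltas": [[0,0,0,-1.2,0.1,0,0.6],[0,0,0,-2.4,0.1,0,0.6],[0,0,0,-2.9,0.1,0,0.6],[0,0,0,-2.9,0.1,0,0.6],[0,0,0,-2.9,0.1,0.1,-0.3],[0,0,0,-2.9,0.1,0,-0.3],[0,0,0,-2.9,0.1,-3,-0.3],[0,0,0,-2.9,0.1,-7,-0.3]]}}

```text
time_s: 16.63
tcp_pos: [0.4943, 0.1753, 0.154]
ee_rot: [[0.12, -0.993, -0.008], [-0.993, -0.12, -0.005], [0.004, 0.008, -1.0]]
wrist_force: [1.4, 1.0, 0.6]
gripper_width: 0.557
gripper_force: 0.0
```

Call:
{"fn": "arm_command", "kwargs": {"deltas": [[0,0,0,0,0,-4,-0.3],[0,0,0.06,4,-2,-8,-0.3],[0,0,0.08,32,-9,-9,-0.3],[0,0,0.08,32,-9,-9,-0.3],[0,0,0.08,32,-9,-9,-0.3],[0,0,0.08,32,-9,-9,-0.3],[0,0,0.08,32,-9,-9,-0.3],[0,0,0.08,32,-9,-9,-0.3]]}}

```text
time_s: 17.3
tcp_pos: [0.6053, -0.0832, 0.243]
ee_rot: [[0.04, -0.999, 0.0], [-0.999, -0.04, 0.0], [-0.0, -0.0, -1.0]]
wrist_force: [0.8, 0.2, -0.2]
gripper_width: 0.647
gripper_force: 0.0
```

Run:
```python
from h import *
from go import *
go((.6394,-.29,.165),2.9)
```

```text
[-0.0000e+00  0.0000e+00 -1.0000e-02  2.0801e+01 -2.5700e+00  7.7980e+00] t 17.3 tcp [ 0.6053 -0.0832  0.243 ] grip 56.3 0.0 F [ 0.8  0.2 -0.2]
```

Call:
{"fn": "arm_command", "kwargs": {"deltas": [[0,0,0,16.5,-2.2,3,-0.3],[0,0,0,16.5,-2.2,5,-0.3],[0,0,0,16.5,-2.2,7.5,-0.3],[0,0,0,16.5,-2.2,7.5,-0.3],[0,0,0,16.5,-2.2,7.5,-0.3],[0,0,0,16.5,-2.2,7.5,-0.3],[0,0,0,16.5,-2.2,7.5,-0.3],[0,0,0,16.5,-2.2,7.5,-0.3]]}}

```text
time_s: 17.97
tcp_pos: [0.6343, -0.2442, 0.1687]
ee_rot: [[0.042, -0.999, 0.001], [-0.999, -0.042, -0.0], [0.0, -0.001, -1.0]]
wrist_force: [0.8, 0.1, -0.3]
gripper_width: 0.649
gripper_force: 0.0
```

```bash
python3 look.py .6383 -.2935 2.9 w9; python3 -c "
import cv2,numpy as np
a=cv2.imread('pics/w9.png');b=cv2.imread('pics/tw9.png')
cv2.imwrite('pics/v9.png',np.vstack([cv2.resize(b,(640,200)),a[:340]]))"
```

```text
[ 0.6378 -0.2971  3.1802] [0.029 0.062] [322. 142.]
[-2.000e-03 -1.000e-03 -8.000e-03  7.187e+00 -1.750e-01  4.525e+00] t 18.0 tcp [ 0.6345 -0.2437  0.1692] grip 56.3 0.0 F [-1.2 -0.1  1.1]
```

View pics/v9.png

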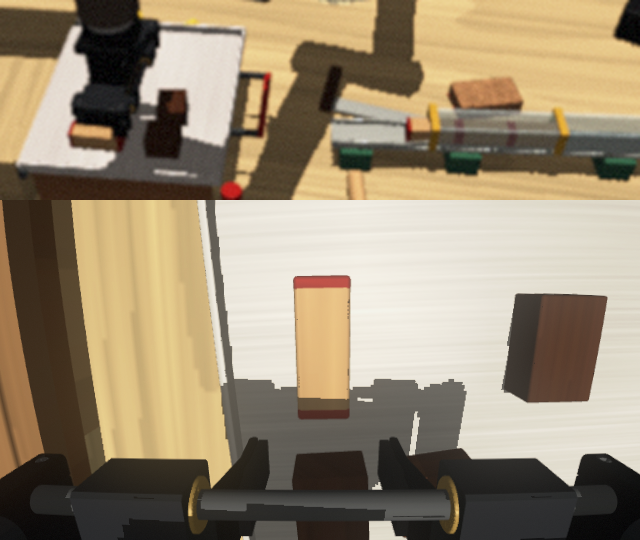

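The last blank is at (322,345), and three blanks are in the tube.

Call:
{"fn": "arm_command", "kwargs": {"deltas": [[0,0,0,3.5,-0.1,0,-0.3],[0,0,0,7.2,-0.2,0,-0.3],[0,0,0,7.2,-0.2,1,-0.3],[0,0,0,7.2,-0.2,3,-0.3],[0,0,0,7.2,-0.2,4.5,-0.3],[0,0,0,7.2,-0.2,4.5,-0.3],[0,0,0,7.2,-0.2,4.5,0.6],[0,0,0,7.2,-0.2,4.5,0.6]]}}

```text
time_s: 18.73
tcp_pos: [0.6399, -0.316, 0.1246]
ee_rot: [[0.043, -0.999, 0.003], [-0.999, -0.043, -0.001], [0.001, -0.003, -1.0]]
wrist_force: [0.9, 0.0, 0.3]
gripper_width: 0.572
gripper_force: 0.0
```

Call:
{"fn": "arm_command", "kwargs": {"deltas": [[0,0,0,0,0,0,0.6],[0,0,0,0,0,0,0.6],[0,0,0,0,0,0,0.6],[0,0,0,0,0,-3,0.6],[0,0,0,0,0,-7,0.6],[0,0,-0.06,-4,1,-10,0.6],[0,0,-0.07,-8,2,-10,0.6],[0,0,-0.07,-8,2,-10,0.6]]}}

```text
time_s: 19.4
tcp_pos: [0.6152, -0.2338, 0.2264]
ee_rot: [[0.114, -0.994, 0.005], [-0.994, -0.114, 0.001], [-0.0, -0.005, -1.0]]
wrist_force: [-0.9, 0.4, -1.3]
gripper_width: 0.341
gripper_force: 29.9
```

Run:
```python
from go import *
chan(-.122,.2)
```

```text
[-5.0000e-03  0.0000e+00 -1.3000e-02 -3.1681e+01  7.0450e+00  2.6040e+00] t 19.4 tcp [ 0.6152 -0.2338  0.2264] grip 29.7 29.9 F [-0.9  0.4 -1.3]
```

Call:
{"fn": "arm_command", "kwargs": {"deltas": [[0,0,0,-4,1,0,0.6],[0,0,-0.01,-31,7,1,0.6],[0,0,-0.01,-31,7,1,0.6],[0,0,-0.01,-31,7,1,0.6],[0,0,-0.01,-31,7,1,0.6],[0,0,-0.01,-31,7,1,0.6],[0,0,-0.01,-31,7,1,0.6],[0,0,-0.01,-31,7,1,0.6]]}}

```text
time_s: 20.07
tcp_pos: [0.51, 0.0655, 0.2127]
ee_rot: [[0.123, -0.992, -0.0], [-0.992, -0.123, 0.001], [-0.001, 0.0, -1.0]]
wrist_force: [0.6, -0.3, -0.7]
gripper_width: 0.337
gripper_force: 29.9
```

Run:
```python
from go import *
chan(-.122,.105)
```

```text
[ 0.0000e+00  1.0000e-03 -5.0000e-03 -7.4900e-01 -2.3000e-02  1.0766e+01] t 20.1 tcp [0.51   0.0655 0.2127] grip 29.3 29.9 F [ 0.6 -0.3 -0.7]
```

Call:
{"fn": "arm_command", "kwargs": {"deltas": [[0,0,0,-0.7,0,4,0.6],[0,0,0,-0.7,0,8,0.6],[0,0,0,-0.7,0,11,0.6],[0,0,0,-0.7,0,11,0.6],[0,0,0,-0.7,0,11,0.6]]}}

```text
time_s: 20.48
tcp_pos: [0.5103, 0.0694, 0.1019]
ee_rot: [[0.121, -0.993, -0.003], [-0.993, -0.121, -0.002], [0.002, 0.003, -1.0]]
wrist_force: [0.4, 0.1, -0.0]
gripper_width: 0.343
gripper_force: 29.9
```

```bash
python3 lc.py w10 | head -3
```

```text
[ 0.003 -0.002 -0.006 -0.366  0.047  1.689] t 20.5 tcp [0.5103 0.0694 0.1019] grip 29.9 29.9 F [ 0.4  0.1 -0. ]
[ 3.0000e-03 -2.0000e-03 -6.0000e-03 -1.0966e+01  1.1000e-01  1.6730e+00] t 20.5 tcp [0.5103 0.0694 0.1019] grip 29.9 29.9 F [ 0.4  0.1 -0. ]
red end cols 290 355 rows 218 252
```

Call:
{"fn": "arm_command", "kwargs": {"deltas": [[0,0,0,-0.4,0,1.0,0.6],[0,0,0,-0.4,0,1.6,0.6],[0,0,0,-2,0,1.6,0.6],[0,0,0,-4,0,1.6,0.6],[0,0,0,-5.5,0,1.6,0.6],[0,0,0,-7,0,1.6,0.6],[0,0,0,-8,0,1.6,0.6],[0,0,0,-8,0,1.6,0.6]]}}

```text
time_s: 21.2
tcp_pos: [0.5014, 0.1508, 0.0872]
ee_rot: [[0.123, -0.992, 0.001], [-0.992, -0.123, 0.001], [-0.001, -0.001, -1.0]]
wrist_force: [-0.4, 0.2, -0.4]
gripper_width: 0.345
gripper_force: 29.9
```

```bash
python3 -c "
from go import *
chan(-.016,.085)"
```

```text
[-1.000e-03  1.000e-03 -5.000e-03 -2.779e+00  2.170e-01  2.180e-01] t 21.2 tcp [0.5014 0.1508 0.0872] grip 30.0 29.9 F [-0.4  0.2 -0.4]
```

Call:
{"fn": "arm_command", "kwargs": {"deltas": [[0,0,0,-1.2,0.1,0,0.6],[0,0,0,-2.4,0.1,0,0.6],[0,0,0,-2.8,0.1,0,0.6],[0,0,0,-2.8,0.1,0,0.6],[0,0,0,-2.8,0.1,0.1,-0.2],[0,0,0,-2.8,0.1,0,-0.2],[0,0,0,-2.8,0.1,-2.5,-0.2],[0,0,0,-2.8,0.1,-6,-0.2]]}}

```text
time_s: 21.87
tcp_pos: [0.4948, 0.1754, 0.1443]
ee_rot: [[0.12, -0.993, -0.007], [-0.993, -0.12, -0.004], [0.003, 0.008, -1.0]]
wrist_force: [0.8, 0.7, -0.1]
gripper_width: 0.547
gripper_force: 0.0
```

Call:
{"fn": "arm_command", "kwargs": {"deltas": [[0,0,0,3,0,0,1],[0,0,0,5.2,0,0,1],[0,0,0,5.2,0,0,1],[0,0,0,5.2,0,0,1],[0,0,0,5.2,0,0,1],[0,0,0,5.2,0,0,1]]}}

```text
time_s: 22.37
tcp_pos: [0.5031, 0.1257, 0.1465]
ee_rot: [[0.121, -0.993, -0.0], [-0.993, -0.121, -0.0], [0.0, 0.0, -1.0]]
wrist_force: [0.1, -0.6, -0.9]
gripper_width: 0.23
gripper_force: 0.0
```

Run:
```python
from h import *
from go import *
chan(-.068,.082);chan(-.0125,.082)
e=capture('scene'); cv2.imwrite('pics/v11.png',cv2.resize(e['pixels'][150:230,340:500],(800,400),interpolation=cv2.INTER_CUBIC))
```

```text
[ 0.000e+00 -0.000e+00 -6.000e-03 -9.400e-02  5.300e-02  6.446e+00] t 22.4 tcp [0.5031 0.1257 0.1465] grip 20.0 0.0 F [ 0.1 -0.6 -0.9]
[ 0.000e+00 -0.000e+00 -6.000e-03 -5.644e+00  8.600e-02  6.445e+00] t 22.4 tcp [0.5031 0.1257 0.1465] grip 20.0 0.0 F [ 0.1 -0.6 -0.9]
```

View pics/v11.png

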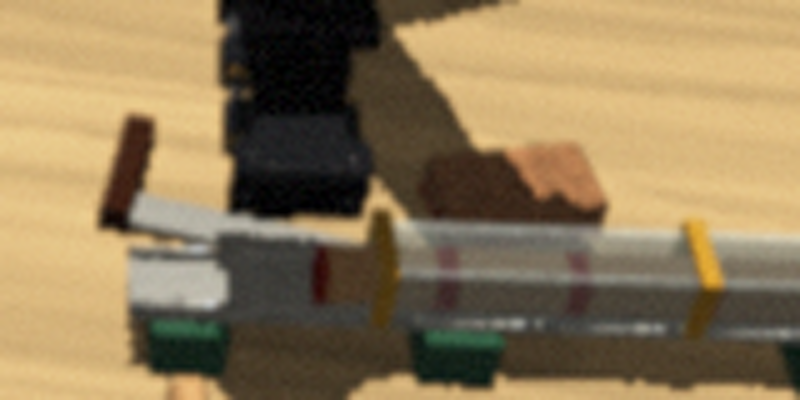

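The last blank's rear is at (318,275) and the collar at (378,265), so about 35 mm sticks out as expected. Push it with closed fingers.

Call:
{"fn": "arm_command", "kwargs": {"deltas": [[0,0,0,0,0,0,1],[0,0,0,0,0,0,1],[0,0,0,0,0.1,3,1],[0,0,0,0,0.1,6.4,1],[0,0,0,0,0.1,6.4,1],[0,0,0,-1,0.1,6.4,1],[0,0,0,-2,0.1,6.4,1],[0,0,0,-2,0.1,6.4,1]]}}

```text
time_s: 23.08
tcp_pos: [0.5012, 0.1476, 0.0846]
ee_rot: [[0.123, -0.992, 0.004], [-0.992, -0.123, 0.002], [-0.002, -0.004, -1.0]]
wrist_force: [-0.7, 0.1, 0.3]
gripper_width: 0.004
gripper_force: 0.0
```

Run:
```python
from go import *
chan(-.0125,.082)
```

```text
[-4.000e-03  2.000e-03 -4.000e-03 -3.441e+00  1.570e-01  2.620e-01] t 23.1 tcp [0.5012 0.1476 0.0846] grip 0.4 0.0 F [-0.7  0.1  0.3]
```

Call:
{"fn": "arm_command", "kwargs": {"deltas": [[0,0,0,-1,0.1,0,1],[0,0,0,-2,0.1,0,1],[0,0,0,-2.8,0.1,0,1],[0,0,0,-3.4,0.1,0,1],[0,0,0,-3.4,0.1,0,1],[0,0,0,-3.4,0.1,0,1]]}}

```text
time_s: 23.58
tcp_pos: [0.4945, 0.1795, 0.0826]
ee_rot: [[0.121, -0.993, 0.0], [-0.993, -0.121, 0.001], [-0.001, -0.0, -1.0]]
wrist_force: [-0.4, -0.5, -0.4]
gripper_width: 0.003
gripper_force: 0.0
```

Run:
```python
from h import *
from go import *
chan(-.0125,.082)
e=capture('scene'); cv2.imwrite('pics/v12.png',cv2.resize(e['pixels'][150:230,360:520],(800,400),interpolation=cv2.INTER_CUBIC))
```

```text
[-0.     0.001 -0.006 -0.197 -0.117  0.058] t 23.6 tcp [0.4945 0.1795 0.0826] grip 0.3 0.0 F [-0.4 -0.5 -0.4]
```

View pics/v12.png

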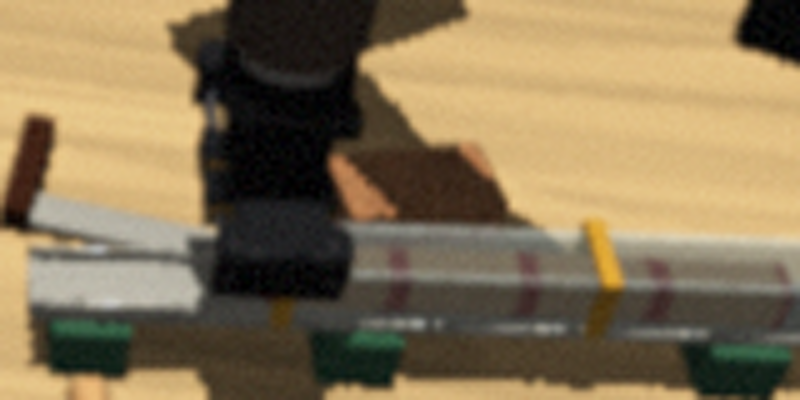

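Call:
{"fn": "arm_command", "kwargs": {"deltas": [[0,0,0,-0.2,0,0,1],[0,0,0,-0.4,0,0,1],[0,0,0,-0.4,0,0,1]]}}

```text
time_s: 23.88
tcp_pos: [0.4939, 0.1825, 0.0824]
ee_rot: [[0.12, -0.993, -0.001], [-0.993, -0.12, -0.0], [0.0, 0.001, -1.0]]
wrist_force: [-0.1, -0.3, -0.4]
gripper_width: 0.003
gripper_force: 0.2
```

Call:
{"fn": "arm_command", "kwargs": {"deltas": [[0,0,0,0.8,0,0,1],[0,0,0,1.2,0,-2,1],[0,0,0,3,0,-6,1],[0,0,0,6,0,-10,1],[0,0,0,9,0,-14,1],[0,0,0,13,0,-17,1],[0,0,0,17,0,-17,1],[0,0,0,17,0,-17,1]]}}

```text
time_s: 24.55
tcp_pos: [0.5154, 0.0109, 0.2558]
ee_rot: [[0.119, -0.993, 0.006], [-0.993, -0.119, 0.001], [-0.001, -0.006, -1.0]]
wrist_force: [-0.3, 1.2, -0.7]
gripper_width: 0.003
gripper_force: 0.0
```

Run:
```python
from h import *
from go import *
go((.52,-.1,.25),4)
e=capture('scene');d=capture('side')
cv2.imwrite('pics/v13.png',np.vstack([np.hstack([cv2.resize(e['pixels'][165:225,360:460],(500,300),interpolation=cv2.INTER_CUBIC),cv2.resize(d['pixels'][80:200,265:385],(300,300),interpolation=cv2.INTER_CUBIC)]),
 cv2.resize(e['pixels'][140:250,205:345],(400,300),interpolation=cv2.INTER_CUBIC).repeat(2,1)]))
import pickle; pickle.dump((e,d),open('c13.pkl','wb'))
```

```text
[-6.0000e-03  1.0000e-03  4.9000e-02  1.1071e+01  8.7000e-01  5.6900e-01] t 24.6 tcp [0.5154 0.0109 0.2558] grip 0.3 0.0 F [-0.3  1.2 -0.7]
```

View pics/v13.png

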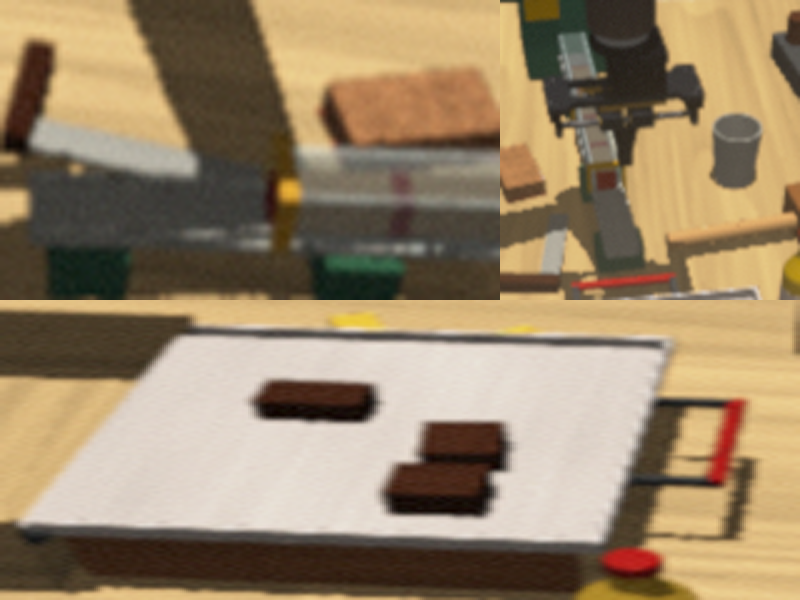

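Run:
```python
from h import *
import pickle
e,d=pickle.load(open('c13.pkl','rb'))
np.set_printoptions(precision=4,suppress=True)
a=np.radians(7.3)
def ch(P): q=np.array(P[:2])-[.4938,.194]; return np.round(1000*np.array([q@[-np.sin(a),np.cos(a)],q@[np.cos(a),np.sin(a)]]),1)
for n,c,bx in(('scene',e,(405,185,425,220)),('side',d,(295,135,320,165))):
    h=cv2.cvtColor(c['pixels'],cv2.COLOR_BGR2HSV)[bx[1]:bx[3],bx[0]:bx[2]]
    red=((h[...,0]<9)|(h[...,0]>172))&(h[...,1]>110); yel=(h[...,0]>14)&(h[...,0]<32)&(h[...,1]>140)
    for k,m in(('red',red),('yel',yel)):
        ys,xs=np.nonzero(m); print(n,k,m.sum(),xs.min()+bx[0],xs.max()+bx[0],ys.min()+bx[1],ys.max()+bx[1],'mean',xs.mean()+bx[0],ys.mean()+bx[1])
        if k=='red': print('  face ctr at z.065',ch(onz(c,xs.mean()+bx[0],ys.mean()+bx[1],.065)),'top edge z.08',ch(onz(c,xs[ys==ys.min()].mean()+bx[0],ys.min()+bx[1]-.5,.08)))
        else:
            for z in(.059,.091,.095): print('  z',z,'top',ch(onz(c,xs[ys==ys.min()].mean()+bx[0],ys.min()+bx[1],z)),'bot',ch(onz(c,xs[ys==ys.max()].mean()+bx[0],ys.max()+bx[1],z)))
```

```text
scene red 8 413 414 202 207 mean 413.75 204.5
  face ctr at z.065 [-0.5 -2.5] top edge z.08 [-2.2 -0.9]
scene yel 99 414 419 191 215 mean 416.37373737373736 202.6969696969697
  z 0.059 top [ 12.4 -70.4] bot [ 3.7 36.5]
  z 0.091 top [  4.2 -36.9] bot [-4.2 66.3]
  z 0.095 top [  3.2 -32.7] bot [-5.2 70. ]
side red 42 304 310 149 155 mean 307.0238095238095 151.64285714285714
  face ctr at z.065 [ 5.2 -3.1] top edge z.08 [ 4.7 -0.9]
side yel 37 300 314 145 155 mean 305.97297297297297 147.67567567567568
  z 0.059 top [54.3 12. ] bot [ -3.1 -31.7]
  z 0.091 top [10.9  6.2] bot [-44.6 -36.1]
  z 0.095 top [5.5 5.4] bot [-49.8 -36.6]
```

The scene and side estimates put the last blank's rear within a few millimetres of the collar, at crop (270,190), but its depth is uncertain. I'll push it about 8 mm deeper with tilted fingers.

```bash
cat >> go.py <<'E'
def chant(x,z,t,lat=0):
    a=np.radians(7.3); p=np.array([.4938,.1940])+x*np.array([-np.sin(a),np.cos(a)])+lat*np.array([np.cos(a),np.sin(a)])
    s=sense(); R=np.array(s['ee_rot']); B=np.array([[0,-1,0],[-1,0,0],[0,0,-1.]])
    D=Ro.from_euler('z',7.3,degrees=True).as_matrix()@B@Ro.from_euler('y',-t,degrees=True).as_matrix()
    print(np.round(np.r_[Ro.from_matrix(R.T@D).as_rotvec(),R.T@(np.r_[p,z]-s['tcp_pos'])*100],3),'tcp',np.round(s['tcp_pos'],4),'F',np.round(s['wrist_force'],1),'now x',round(float((s['tcp_pos'][:2]-[.4938,.194])@[-np.sin(a),np.cos(a)]),4))
E
python3 - <<'E'
from go import *
import pickle
e,d=pickle.load(open('c13.pkl','rb'))
print('tin',onz(e,443,280,0),onz(d,265+236/2.5,80+185/2.5,0),onz(d,265+236/2.5,80+130/2.5,.1))
chant(-.065,.15,35)
E
```

```text
tin [0.71276042 0.29330525 0.        ] [0.7028412  0.25798483 0.        ] [0.69790197 0.2684579  0.1       ]
[-7.0000e-03 -6.1000e-01 -1.0000e-02 -1.1920e+01 -4.4000e-02  1.0437e+01] tcp [0.5151 0.011  0.2543] F [-0.4  0.1 -0.1] now x -0.1842
```

Tin is well clear, 0.2 m off.

Call:
{"fn": "arm_command", "kwargs": {"deltas": [[0,-0.1,0,-3,0,2,1],[0,-0.2,0,-6,0,4,1],[0,-0.32,0,-9,0,6,1],[0,-0.44,0,-11.9,0,8,1],[0,-0.56,0,-11.9,0,10,1],[0,-0.61,0,-11.9,0,10.4,1],[0,-0.61,0,-11.9,0,10.4,1],[0,-0.61,0,-11.9,0,10.4,1]]}}

```text
time_s: 25.32
tcp_pos: [0.5003, 0.1312, 0.1477]
ee_rot: [[0.097, -0.993, -0.07], [-0.815, -0.119, 0.567], [-0.571, 0.002, -0.821]]
wrist_force: [0.2, -0.2, 0.2]
gripper_width: 0.004
gripper_force: 0.0
```

Run:
```python
from go import *
chant(-.05,.0785,35); chant(-.02,.0785,35); chant(-.0107,.0785,35)
```

```text
[-3.000e-03 -3.000e-03 -8.000e-03  2.879e+00 -1.580e-01  6.424e+00] tcp [0.5003 0.1312 0.1477] F [ 0.2 -0.2  0.2] now x -0.0631
[-3.000e-03 -3.000e-03 -8.000e-03  4.180e-01 -1.340e-01  8.138e+00] tcp [0.5003 0.1312 0.1477] F [ 0.2 -0.2  0.2] now x -0.0631
[-3.00e-03 -3.00e-03 -8.00e-03 -3.46e-01 -1.27e-01  8.67e+00] tcp [0.5003 0.1312 0.1477] F [ 0.2 -0.2  0.2] now x -0.0631
```

Call:
{"fn": "arm_command", "kwargs": {"deltas": [[0,0,-0.01,2.9,-0.15,3,1],[0,0,-0.01,2.9,-0.15,5,1],[0,0,-0.01,2.9,-0.15,6.4,1],[0,0,-0.01,1.6,-0.15,7.3,1],[0,0,-0.01,0.4,-0.15,8.1,1],[0,0,-0.01,0.4,-0.15,8.1,1]]}}

```text
time_s: 25.82
tcp_pos: [0.4963, 0.1778, 0.0812]
ee_rot: [[0.114, -0.991, -0.069], [-0.812, -0.133, 0.569], [-0.573, -0.008, -0.82]]
wrist_force: [0.0, -0.3, 0.6]
gripper_width: 0.009
gripper_force: 0.0
```

Run:
```python
from go import *
chant(-.0107,.0785,35)
```

```text
[-0.003 -0.001  0.01  -0.308  0.046  0.547] tcp [0.4963 0.1778 0.0812] F [ 0.  -0.3  0.6] now x -0.0163
```

Call:
{"fn": "arm_command", "kwargs": {"deltas": [[0,0,0.01,-0.1,0,0.3,1],[0,0,0.01,-0.3,0,0.5,1],[0,0,0.01,-0.4,0,0.6,1],[0,0,0.01,-0.4,0,0.6,1]]}}

```text
time_s: 26.15
tcp_pos: [0.496, 0.1814, 0.0778]
ee_rot: [[0.1, -0.993, -0.068], [-0.814, -0.121, 0.568], [-0.572, -0.001, -0.82]]
wrist_force: [-0.6, -0.7, 0.2]
gripper_width: 0.006
gripper_force: 0.5
```

Run:
```python
from go import *
chant(-.0107,.0785,35)
```

```text
[-0.005 -0.001 -0.004 -0.214  0.057  0.059] tcp [0.496  0.1814 0.0778] F [-0.6 -0.7  0.2] now x -0.0128
```

Call:
{"fn": "arm_command", "kwargs": {"deltas": [[0,0,0,-0.2,0.05,0.1,1],[0,0,0,-0.35,0.05,0.2,1],[0,0,0,-0.35,0.05,0.2,1]]}}

```text
time_s: 26.4
tcp_pos: [0.4947, 0.1855, 0.0777]
ee_rot: [[0.099, -0.993, -0.069], [-0.814, -0.12, 0.569], [-0.573, -0.0, -0.82]]
wrist_force: [0.0, -2.1, 1.3]
gripper_width: 0.006
gripper_force: 0.7
```

Run:
```python
from go import *
chant(-.07,.079,35); chant(-.09,.2,0)
```

```text
[-4.000e-03 -1.000e-03 -5.000e-03  4.964e+00 -5.600e-02 -3.625e+00] tcp [0.4947 0.1855 0.0777] F [ 0.  -2.1  1.3] now x -0.0085
[-2.0000e-03  6.1000e-01 -7.0000e-03 -3.2800e-01 -7.2000e-02 -1.4688e+01] tcp [0.4947 0.1855 0.0777] F [ 0.  -2.1  1.3] now x -0.0085
```

Call:
{"fn": "arm_command", "kwargs": {"deltas": [[0,0,0,1.6,0,-1.1,1],[0,0,0,3.3,0,-2.3,1],[0,0,0,5,0,-3.6,1],[0,0.12,0,3,0,-7,1],[0,0.24,0,1,0,-11,1],[0,0.36,0,-0.3,0,-14.7,1],[0,0.48,0,-0.3,0,-14.7,1],[0,0.61,0,-0.3,0,-14.7,1]]}}

```text
time_s: 27.07
tcp_pos: [0.5068, 0.1051, 0.2048]
ee_rot: [[0.12, -0.993, 0.01], [-0.993, -0.12, 0.004], [-0.003, -0.011, -1.0]]
wrist_force: [-0.7, -0.4, -2.5]
gripper_width: 0.005
gripper_force: 0.0
```

Run:
```python
from h import *
from go import *
import pickle
go((.515,-.13,.25),4)
e=capture('scene');d=capture('side');pickle.dump((e,d),open('c14.pkl','wb'))
cv2.imwrite('pics/v14.png',np.hstack([cv2.resize(e['pixels'][165:225,360:460],(500,300),interpolation=cv2.INTER_CUBIC),cv2.resize(d['pixels'][120:180,275:335],(300,300),interpolation=cv2.INTER_CUBIC)]))
# handle: red bar
for n,c in(('scene',e),('side',d)):
    h=cv2.cvtColor(c['pixels'],cv2.COLOR_BGR2HSV); m=((h[...,0]<8)|(h[...,0]>172))&(h[...,1]>150)&(h[...,2]>60)
    k,l,st,ce=cv2.connectedComponentsWithStats(m.astype(np.uint8))
    for i in range(1,k):
        P=onz(c,*ce[i],.093)
        if st[i,4]>20 and -.2<P[1]<.05 and .4<P[0]<.62:
            ys,xs=np.nonzero(l==i); A=[(xs[ys==ys.min()].mean(),ys.min()),(xs[ys==ys.max()].mean(),ys.max())] if n=='scene' else [(xs.min(),ys[xs==xs.min()].mean()),(xs.max(),ys[xs==xs.max()].mean())]
            print(n,ce[i],st[i,4],P,[onz(c,*q,.093)[:2] for q in A])
```

```text
[-1.1000e-02  3.0000e-03  5.0000e-02  2.3429e+01  1.9580e+00 -4.6150e+00] t 27.1 tcp [0.5068 0.1051 0.2048] grip 0.5 0.0 F [-0.7 -0.4 -2.5]
scene [331.6043956  191.98901099] 91 [ 0.51103203 -0.0653445   0.093     ] [array([ 0.44121749, -0.07324034]), array([ 0.57598002, -0.05862556])]
side [314.20588235 192.14705882] 102 [ 0.50915821 -0.06216047  0.093     ] [array([ 0.44846958, -0.06570239]), array([ 0.57248002, -0.05476776])]
```

View pics/v14.png

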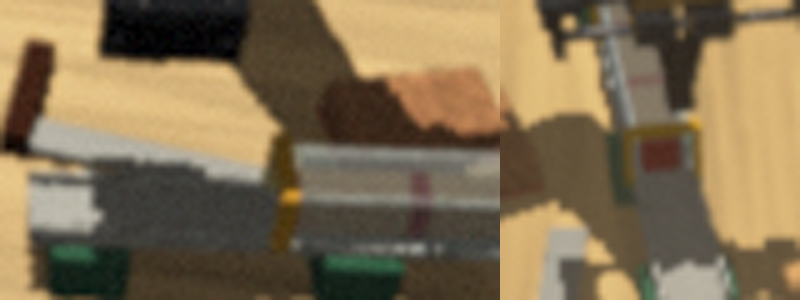

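The blanks' joint moved from 402 to 420 in the crop and the rear face is now inside the collar. The tube is done; next is the tray handle.

Run:
```python
from go import *
s=sense(); print(np.round(s['joints'],1))
go((.510,-.064,.20),95.1); go((.510,-.064,.20),-84.9)
```

```text
[ 30.   13.4 -18.4  -0.2 -58.1 -22.6]
[-2.000e-03  2.000e-03 -1.533e+00  1.702e+01  1.499e+00 -4.000e-02] t 27.2 tcp [0.5033 0.1067 0.2001] grip 0.3 0.0 F [-0.  -0.1  0.8]
[ 2.000e-03  2.000e-03  1.609e+00  1.702e+01  1.499e+00 -4.000e-02] t 27.2 tcp [0.5033 0.1067 0.2001] grip 0.3 0.0 F [-0.  -0.1  0.8]
```

Call:
{"fn": "arm_command", "kwargs": {"deltas": [[0,0,-0.11,2,0,-1,0.05],[0,0,-0.22,4,0,-2,0.05],[0,0,-0.33,6,0.5,-2,0.05],[0,0,-0.44,8,1,-2,0.05],[0,0,-0.55,10,1.5,-2,0.05],[0,0,-0.66,12,1.5,-2,0.05],[0,0,-0.77,15,1.5,-2,0.05],[0,0,-0.88,17,1.5,-2,0.05]]}}

```text
time_s: 27.83
tcp_pos: [0.5095, -0.068, 0.2183]
ee_rot: [[0.844, -0.536, -0.002], [-0.536, -0.844, 0.007], [-0.006, -0.005, -1.0]]
wrist_force: [1.3, -0.8, -0.3]
gripper_width: 0.457
gripper_force: 0.0
```

Run:
```python
from go import *
go((.510,-.064,.18),95.1)
```

```text
[-0.007  0.004 -0.655 -0.154 -0.348  3.831] t 27.8 tcp [ 0.5095 -0.068   0.2183] grip 39.8 0.0 F [ 1.3 -0.8 -0.3]
```

Call:
{"fn": "arm_command", "kwargs": {"deltas": [[0,0,-0.12,0,-0.3,1,0.05],[0,0,-0.24,0,-0.3,2,0.05],[0,0,-0.36,0,-0.3,3,0.05],[0,0,-0.48,0,-0.3,3.8,0.05],[0,0,-0.6,0,-0.3,3.8,0.05],[0,0,-0.655,0,-0.3,3.8,0.05],[0,0,-0.655,0,-0.3,3.8,0.05],[0,0,-0.655,0,-0.3,3.8,0.05]]}}

```text
time_s: 28.5
tcp_pos: [0.5114, -0.0638, 0.1805]
ee_rot: [[0.997, 0.082, -0.002], [0.082, -0.997, 0.006], [-0.001, -0.007, -1.0]]
wrist_force: [-0.4, -0.4, -0.2]
gripper_width: 0.475
gripper_force: 0.0
```

Run:
```python
from go import *
go((.510,-.064,.093),95.1)
c=capture('wrist'); save(c,'w15')
h=cv2.cvtColor(c['pixels'],cv2.COLOR_BGR2HSV); m=((h[...,0]<8)|(h[...,0]>172))&(h[...,1]>150)&(h[...,2]>60)
k,l,st,ce=cv2.connectedComponentsWithStats(m.astype(np.uint8))
for i in range(1,k):
    if st[i,4]>60:
        ys,xs=np.nonzero(l==i); print(st[i],ce[i],onz(c,*ce[i],.096)); p=np.polyfit(ys,xs,1) if np.ptp(ys)>np.ptp(xs) else np.polyfit(xs,ys,1); print(p)
        for v in (ys.min()+2,ys.max()-2): print('  ',onz(c,xs[ys==v].mean(),v,.096))
```

```text
[-7.000e-03  1.000e-03 -7.000e-03 -1.300e-01  6.200e-02  8.746e+00] t 28.5 tcp [ 0.5114 -0.0638  0.1805] grip 41.3 0.0 F [-0.4 -0.4 -0.2]
[ 315  113   18  177 2737] [323.61490683 198.1282426 ] [ 0.52238086 -0.06279567  0.096     ]
[1.15251752e-02 3.21331444e+02]
   [ 0.57812006 -0.05685365  0.096     ]
   [ 0.45246454 -0.0692118   0.096     ]
[  0 176  21  40 599] [  7.85475793 195.47913189] [0.50485006 0.17139903 0.096     ]
[0.03322348 1.36026103]
   [0.5184042  0.17023631 0.096     ]
   [0.49020843 0.17927171 0.096     ]
```

View pics/w15.png

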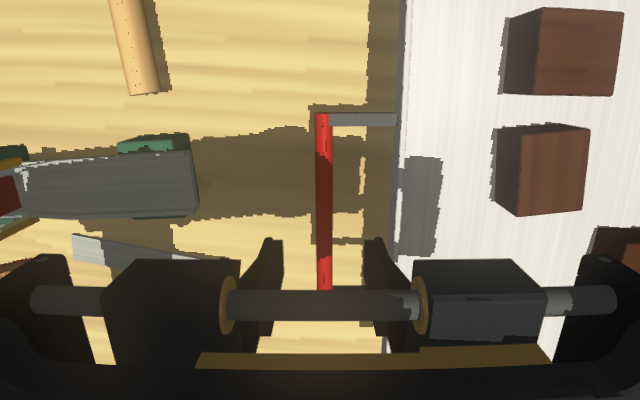

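The bar, columns 316–332 at (323,198), is centred between the fingers. Descend and grip.

Call:
{"fn": "arm_command", "kwargs": {"deltas": [[0,0,0,0,0,3,0.05],[0,0,0,0,0,6,0.05],[0,0,0,0,0,8.7,0.05],[0,0,0,0,0,8.7,0.05],[0,0,0,0,0,8.7,1],[0,0,0,0,0,8.7,1],[0,0,0,0,0,8.7,1],[0,0,0,0,0,8.7,1]]}}

```text
time_s: 29.22
tcp_pos: [0.5129, -0.0629, 0.0958]
ee_rot: [[0.996, 0.085, 0.003], [0.085, -0.996, 0.006], [0.004, -0.005, -1.0]]
wrist_force: [-0.6, -0.1, -0.6]
gripper_width: 0.257
gripper_force: 0.0
```

Call:
{"fn": "arm_command", "kwargs": {"deltas": [[0,0,0,0,0,0,1],[0,0,0,0,0,0,1],[0,0,0,0,0,0,1],[0,0,0,0,0,0,1]]}}

```text
time_s: 29.55
tcp_pos: [0.5124, -0.0636, 0.0952]
ee_rot: [[0.996, 0.086, 0.001], [0.086, -0.996, 0.004], [0.002, -0.004, -1.0]]
wrist_force: [-0.5, -3.9, 6.4]
gripper_width: 0.128
gripper_force: 30.0
```

Run:
```python
from go import *
s=sense(); R=np.array(s['ee_rot']); print(np.round(R,3),s['tcp_pos'],s['gripper_width']*87,s['gripper_force'],s['wrist_force'])
a=np.radians(5.4); yt=np.array([-np.sin(a),np.cos(a),0]); 
for th in (.1,.2,.3,.4,.5,.6,.7,.8,.88):
    d=.339*(np.cos(th)-1)-.003*np.sin(th); z=.339*np.sin(th)+.003*(np.cos(th)-1)
    print(th,np.round(R.T@(yt*d+[0,0,z])*100,2))
```

```text
[[ 0.996  0.086  0.001]
 [ 0.086 -0.996  0.004]
 [ 0.002 -0.004 -1.   ]] [ 0.51239509 -0.06358492  0.09516972] 11.168110182653347 30.002645552158356 [-0.53893897 -3.94064832  6.39959052]
0.1 [ 0.01  0.19 -3.38]
0.2 [ 0.02  0.71 -6.73]
0.3 [  0.03   1.56 -10.01]
0.4 [  0.04   2.74 -13.19]
0.5 [  0.06   4.23 -16.23]
0.6 [  0.08   6.01 -19.11]
0.7 [  0.1    8.08 -21.8 ]
0.8 [  0.13  10.4  -24.27]
0.88 [  0.15  12.42 -26.07]
```

Lift along the arc, ~0.06 rad per row.

Call:
{"fn": "arm_command", "kwargs": {"deltas": [[0,0,0,0,0.1,-1.7,1],[0,0,0,0,0.2,-3.4,1],[0,0,0,0,0.4,-5.1,1],[0,0,0,0,0.7,-6.7,1],[0,0,0,0,1.1,-8.4,1],[0,0,0,0,1.6,-10.0,1],[0,0,0,0,2.1,-11.6,1],[0,0,0,0,2.1,-11.6,1]]}}

```text
time_s: 30.22
tcp_pos: [0.514, -0.0846, 0.2115]
ee_rot: [[0.996, 0.084, 0.002], [0.084, -0.996, 0.006], [0.002, -0.006, -1.0]]
wrist_force: [1.2, 1.7, -3.8]
gripper_width: 0.128
gripper_force: 30.0
```

```bash
cat > arc.py <<'E'
from go import *
s=sense(); R=np.array(s['ee_rot']); p=np.array(s['tcp_pos']); p0=np.array([.5124,-.0636,.0952])
a=np.radians(5.4); yt=np.array([-np.sin(a),np.cos(a),0])
print(p-p0,s['gripper_width']*87,s['gripper_force'],s['wrist_force'],'theta',np.arcsin((p[2]-p0[2])/.339))
for th in map(float,sys.argv[1:]):
    d=.339*(np.cos(th)-1)-.003*np.sin(th); z=.339*np.sin(th)+.003*(np.cos(th)-1)
    print(th,np.round(R.T@(p0+yt*d+[0,0,z]-p)*100,2))
E
python3 arc.py .4 .45 .5 .55 .6 .65 .7 .75
```

```text
[ 0.00163728 -0.0210334   0.11626114] 11.155276969452961 29.989626109600067 [ 1.18606331  1.68474702 -3.84400619] theta 0.3500589883177939
0.4 [ 0.05  0.67 -1.56]
0.45 [ 0.06  1.38 -3.1 ]
0.5 [ 0.07  2.16 -4.6 ]
0.55 [ 0.08  3.01 -6.07]
0.6 [ 0.09  3.94 -7.49]
0.65 [ 0.11  4.93 -8.86]
0.7 [  0.12   5.99 -10.18]
0.75 [  0.14   7.12 -11.44]
```

Call:
{"fn": "arm_command", "kwargs": {"deltas": [[0,0,0,0,0.7,-1.6,1],[0,0,0,0,1.4,-3.1,1],[0,0,0,0,2.2,-4.6,1],[0,0,0,0,3.0,-6.1,1],[0,0,0,0,3.9,-7.5,1],[0,0,0,0,4.9,-8.9,1],[0,0,0,0,6.0,-10.2,1],[0,0,0,0,7.1,-11.4,1]]}}

```text
time_s: 30.88
tcp_pos: [0.52, -0.1517, 0.3239]
ee_rot: [[0.996, 0.087, 0.001], [0.087, -0.996, 0.013], [0.002, -0.013, -1.0]]
wrist_force: [-1.8, 15.8, 8.5]
gripper_width: 0.126
gripper_force: 30.0
```

```bash
python3 arc.py .75 .8 .85 .9
```

```text
[ 0.0075997  -0.08811729  0.22874467] 10.971537779359311 29.998636543750763 [-1.75119437 15.84126537  8.49807059] theta 0.7406435713060905
0.75 [ 0.08  0.45 -0.16]
0.8 [ 0.09  1.63 -1.37]
0.85 [ 0.1   2.87 -2.53]
0.9 [ 0.11  4.17 -3.62]
```

Call:
{"fn": "arm_command", "kwargs": {"deltas": [[0,0,0,0,0,0,1],[0,0,0,0,0,0,1],[0,0,0,0,0,0,1]]}}

```text
time_s: 31.13
tcp_pos: [0.5201, -0.1522, 0.3246]
ee_rot: [[0.996, 0.087, 0.002], [0.087, -0.996, 0.011], [0.003, -0.011, -1.0]]
wrist_force: [-3.0, 13.3, 9.3]
gripper_width: 0.13
gripper_force: 30.0
```

```bash
python3 arc.py .75 .8 .85 .9
python3 - <<'E'
from h import *
e=capture('scene');d=capture('side')
cv2.imwrite('pics/v16.png',np.hstack([cv2.resize(e['pixels'][80:260,140:380],(440,330)),cv2.resize(d['pixels'][120:340,220:440],(330,330))]))
E
```

```text
[ 0.00765213 -0.08861479  0.22943576] 11.303837434025928 30.001028180122375 [-2.96439561 13.31488664  9.30586646] theta 0.7434093054568204
0.75 [ 0.08  0.4  -0.09]
0.8 [ 0.09  1.59 -1.3 ]
0.85 [ 0.1   2.83 -2.45]
0.9 [ 0.11  4.13 -3.54]
```

View pics/v16.png

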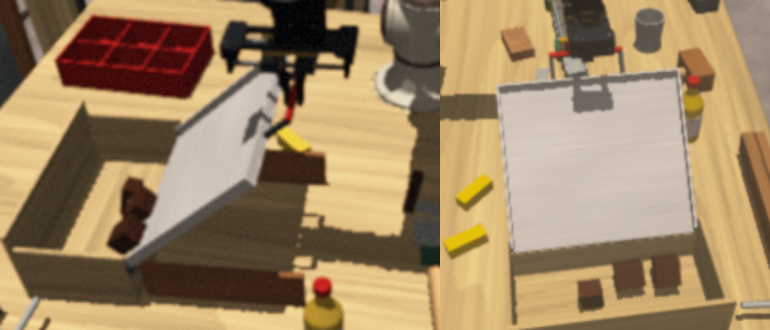

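All three offcuts lie in the scrap box (side crop 590,294; 628,275; 665,272) and the tray is empty. Lower it along the arc.

```bash
python3 arc.py .7 .65 .6 .55 .5 .45 .4 .35
```

```text
[ 0.00765618 -0.08849693  0.22929039] 10.776768701310253 30.001448392868042 [-3.22024403 12.03710286  9.54746797] theta 0.7428269628513322
0.7 [ 0.06 -0.71  1.17]
0.65 [ 0.05 -1.76  2.49]
0.6 [ 0.04 -2.75  3.87]
0.55 [ 0.03 -3.67  5.29]
0.5 [ 0.02 -4.52  6.76]
0.45 [ 0.01 -5.29  8.27]
0.4 [-0.   -5.98  9.82]
0.35 [-1.00e-02 -6.60e+00  1.14e+01]
```

Call:
{"fn": "arm_command", "kwargs": {"deltas": [[0,0,0,0,-1.1,1.3,1],[0,0,0,0,-2.1,2.6,1],[0,0,0,0,-3.1,3.9,1],[0,0,0,0,-4.1,5.4,1],[0,0,0,0,-4.9,6.8,1],[0,0,0,0,-5.7,8.3,1],[0,0,0,0,-6.4,9.9,1],[0,0,0,0,-6.9,11.4,1]]}}

```text
time_s: 31.9
tcp_pos: [0.514, -0.0836, 0.2086]
ee_rot: [[0.996, 0.086, 0.001], [0.086, -0.996, 0.009], [0.002, -0.009, -1.0]]
wrist_force: [0.5, 9.7, 2.3]
gripper_width: 0.129
gripper_force: 30.0
```

```bash
python3 arc.py .3 .25 .2 .15 .1 .05 0.02 0
```

```text
[ 0.00159156 -0.01998361  0.11336222] 11.229587358567578 30.001366138458252 [0.46091813 9.65283695 2.25516294] theta 0.3409704404231055
0.3 [ 0.02 -0.39  1.33]
0.25 [ 0.02 -0.85  2.97]
0.2 [ 0.01 -1.23  4.62]
0.15 [ 0.01 -1.52  6.29]
0.1 [ 0.   -1.74  7.97]
0.05 [-0.   -1.86  9.66]
0.02 [-1.000e-02 -1.900e+00  1.068e+01]
0.0 [-1.000e-02 -1.910e+00  1.135e+01]
```

Call:
{"fn": "arm_command", "kwargs": {"deltas": [[0,0,0,0,-0.4,1.5,1],[0,0,0,0,-0.9,3.0,1],[0,0,0,0,-1.3,4.6,1],[0,0,0,0,-1.6,6.3,1],[0,0,0,0,-1.8,8.0,1],[0,0,0,0,-1.9,9.6,1],[0,0,0,0,-2.0,10.9,1],[0,0,0,0,-2.0,10.9,1]]}}

```text
time_s: 32.57
tcp_pos: [0.5122, -0.0638, 0.0979]
ee_rot: [[0.996, 0.086, -0.001], [0.086, -0.996, 0.007], [0.0, -0.007, -1.0]]
wrist_force: [2.6, 6.7, -2.5]
gripper_width: 0.126
gripper_force: 30.0
```

```bash
python3 arc.py 0
```

```text
[-0.00016654 -0.00022725  0.00267164] 10.947469088525951 30.000616014003754 [ 2.61837412  6.71519062 -2.53065261] theta 0.007881024799290362
0.0 [ 0.02 -0.02  0.27]
```

Open and lift away.

Call:
{"fn": "arm_command", "kwargs": {"deltas": [[0,0,0,0,0,0.2,1],[0,0,0,0,0,0.2,0.05],[0,0,0,0,0,0.2,0.05],[0,0,0,0,0,0.2,0.05],[0,0,0,0,0,0.2,0.05],[0,0,0,0,0,-2,0.05],[0,0,0,0,0,-6,0.05],[0,0,0,0,0,-10,0.05]]}}

```text
time_s: 33.23
tcp_pos: [0.5107, -0.067, 0.201]
ee_rot: [[0.996, 0.085, -0.005], [0.085, -0.996, 0.004], [-0.004, -0.005, -1.0]]
wrist_force: [1.3, -0.2, 0.0]
gripper_width: 0.457
gripper_force: 0.0
```

Call:
{"fn": "arm_command", "kwargs": {"deltas": [[0,0,0,-3,-3,-3,0.05],[0,0,0,-6,-6,-5,0.05],[0,0,0,-9,-9,-5,0.05],[0,0,0,-12,-12,-5,0.05],[0,0,0,-12,-12,-5,0.05],[0,0,0,-12,-12,-5,0.05],[0,0,0,-12,-12,-5,0.05],[0,0,0,-12,-12,-5,0.05]]}}

```text
time_s: 33.9
tcp_pos: [0.3827, 0.0423, 0.2518]
ee_rot: [[0.996, 0.085, 0.0], [0.085, -0.996, 0.005], [0.0, -0.005, -1.0]]
wrist_force: [0.1, 0.0, 0.2]
gripper_width: 0.474
gripper_force: 0.0
```

Run:
```python
from h import *
from go import go
go((.5,0,.25),95)
e=capture('scene');d=capture('side')
cv2.imwrite('pics/v17.png',np.hstack([cv2.resize(e['pixels'][130:270,130:530],(480,300)),cv2.resize(d['pixels'][80:360,230:450],(300,300))]))
```

```text
[-5.0000e-03 -0.0000e+00 -2.0000e-03  1.1333e+01  5.2140e+00  1.5700e-01] t 33.9 tcp [0.3827 0.0423 0.2518] grip 41.3 0.0 F [0.1 0.  0.2]
```

View pics/v17.png

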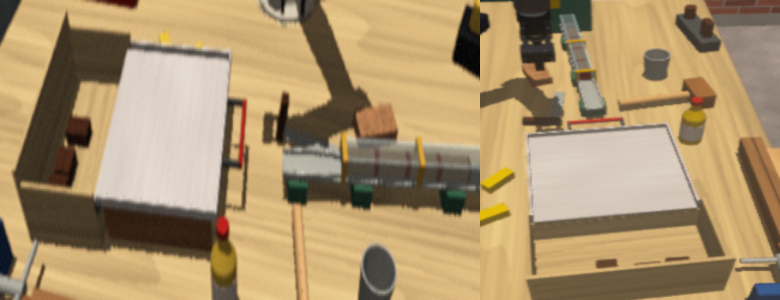

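The tray is level and empty, the offcuts are in the box (side crop 606,264; 645,262; 678,259), no blank sticks out at the collar (345,155), and the arm is clear.

```bash
python3 -c "
from station import finish_job
print(finish_job())"
```

```text
the job is handed in; nothing more can be done
None
```

I handed the job in at about 34 s: all four blanks are in the feed tube, the three offcuts are in the scrap box, the tray is level again and the arm is clear. This is from the camera images; the hand-in returned no verdict.

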